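Stow mounting panels in a transport rack under a retaining bar

ROBOT

A 6-joint arm with a two-finger parallel gripper is mounted at the origin on the work surface. World frame = base frame: x ahead of the robot, y to its left, z up, the work surface at z = 0. Lengths are in m, angles in rad, forces in N, time in s.
With the tool pointing down it reaches from about 0.425 to 0.95 m from the base axis. Payload 14.7 kg.
Tool frame: the origin (TCP) lies on the centre line of the jaws, within the pads' length; the fingertips stand 25 mm ahead of it and the grasp point (between the pads) lies 6 mm ahead of it; z points along the fingers, y is the line along which they close (so a half turn about z gives the same grasp; the last joint's range is limited). The gripper opens to 85 mm and grips with 20 to 120 N. Pads are 22 mm wide; open, the fingers measure 114 mm over their backs; the gripper's body (76 mm by 85 mm) begins 54 mm behind the grasp point. The pads swing forward as they close: fully open they stand 13 mm farther back than shut.
Start: joints at [-1.293, 0.48, 1.596, -0, 1.065, -0.047], TCP at [0.207, -0.616, 0.235] pointing down, gripper open.
Joint ranges: [-2.75, 2.75], [-0.82, 2.05], [0.23, 2.67], [-1.56, 4.7], [0.09, 2.69], [-2.92, 2.92]. Speed limits (rad/s): [1.89, 1.89, 2.39, 3.01, 3.01, 3.01].

INTERFACE

Orientations are given as a unit quaternion [x, y, z, w].
In Python, from rig import monitor, vision, ctrl gives the robot as it stands.
- The arm moves only by the tool jog_arm, never from a script. Its argument "deltas" is a list of rows, each a list of 3 entries, a list of its own where there are three numbers: the shift along the world's x, y, z each as a share of 0.2 m, from -1 to 1, then the turn, a rotation vector about the world's x, y, z each as a share of 45 degrees, from -1 to 1, then the opening, from -1 (shut) to 1 (fully open). In form: [[[x, y, z], [wx, wy, wz], jaw], ...]. A call has 1 to 20 rows; each row is the pose to reach, as a shift and turn from the pose commanded when the call began; what a row does not reach only later rows make up. A row lasts 1/12 s, in which the tool goes at most 41.7 mm and 7.16 degrees, less where a joint would pass 70% of its speed; a pose out of reach is approached as far as the arm can. A call with a number of a shift or a turn outside -1 to 1 is refused whole. A call with a gripper value outside its range is refused whole. The fingers move at their own pace and stop on an object; the grip force is fixed at half the most. Time passes only in rows, so rows that repeat a pose let the fingers close. It gives the time, the measured TCP pose, the force, the opening and the grip force at its end, in the units of the state.
- monitor.get_obs(): the state, without advancing time (a new reading comes with each control period).
- vision.get_image(name): name is "scene" or "side" or "wrist"; returns the picture (480x640x3 uint8, blue, green, red); there is no depth.
- vision.camera_model(name): a dict with "K" (3x3 intrinsics, pixels), "rvec" (rotation vector, rad) and "tvec" (3), from world to camera coordinates, as OpenCV has them; the wrist camera has in their place "mount" (4x4, takes a point from camera to tool coordinates, whose origin is the TCP and whose axes are the flange's). Camera axes: x right, y down, z forward; pixel columns grow to the right and rows downward; lengths in m; the calibration is good to about 2 mm. The wrist camera is an equidistant fisheye: a pixel r from the principal point sees the ray r / f radians off the axis. A picture is of the moment at which its call begins: read the wrist's pose just before it. camera_model takes no time and is no camera call.
- ctrl.close_job(): hands the job in; it is judged then, once.
Trained networks look in the newest picture that a camera, given by its name, has taken for a name from the list of things; names that differ only in an ending like _2 or _b are one class to them, and where a whole thing is asked for, a point or a joint stands for the part that bears it (a point fixed in the world has none). Each returns a list of dicts, best first, with "score" (0 to 1); they miss things now and then, are a little off and sometimes report something else, mostly with a low value. They report only what shows in the picture. A call takes as long as a camera call. They do not tell look-alikes from the thing itself.
- vision.outline_of(camera, thing): "mask" (480x640 bool, what is visible of it) and "location" ([row, column] in pixels, amid what is visible of it).
- vision.tip_of(camera, thing): "location" ([row, column] in pixels: a listed point, or the origin of a listed thing).
The state is a dict: "time_s": time; "q": joint angles; "qvel": joint speeds; "joint_efforts": joint torques, N m; "tcp_pos": TCP position; "tcp_rot": TCP orientation; "force": force on the tool from outside, world axes, zero at the start; "torque": the same for the moment, N m; "grip_width": opening from 0.0 (shut) to 1.0 (fully open); "finger_force": force on a finger pad.
Only numpy, scipy, OpenCV 4.12 (cv2) and the standard library are available. Lean on these libraries where they do the work, as an engineer would, in place of code of your own. Each camera call takes 0.05 s, during which the arm holds its last target. There are 200 camera calls.

TASK

Get the spare panels ready for the van: stand every brown panel from the carton on edge in a slot of its own in the yellow-ended rack, lay the aluminium retaining bar across the two yellow end cheeks so that it lies down in both notches with about the same overhang at each end, and turn both red-knobbed keepers fully in over the ends of the bar. The keepers must be swung out of the way before the bar can go in; do not let a panel drop, and leave the jar, the tape and the green box where they are.

Things in the scene. Friction and masses are not known exactly. Their poses are not given: they have to be found in the camera images.
- rack: Fixed rack: black steel tray 184 x 238 mm, floor 8 mm above the bench, lips 30 mm high at x = +-88 mm; two black combs (tops 40 mm high, at |x| = 33 to 59 mm) form 4 slots; two yellow end cheeks at y = +-114 mm, 10 mm thick, 100 mm wide in x, tops 126 mm high. Origin: centre of the underside, z up. y runs along the rack from right cheek (-y) to left cheek (+y); the slots run along x
- slot0 (a point): middle of the floor of the slot at the rack's y = -66 mm, 8 mm above the bench. All slots run along the rack's x, 12 mm wide, 44 mm apart; mouths widened 6 mm on each side by 45 degree lead-ins
- slot1 (a point): middle of the floor of the slot at the rack's y = -22 mm, 8 mm above the bench. All slots run along the rack's x, 12 mm wide, 44 mm apart; mouths widened 6 mm on each side by 45 degree lead-ins
- slot2 (a point): middle of the floor of the slot at the rack's y = 22 mm, 8 mm above the bench. All slots run along the rack's x, 12 mm wide, 44 mm apart; mouths widened 6 mm on each side by 45 degree lead-ins
- slot3 (a point): middle of the floor of the slot at the rack's y = 66 mm, 8 mm above the bench. All slots run along the rack's x, 12 mm wide, 44 mm apart; mouths widened 6 mm on each side by 45 degree lead-ins
- notch_left (a point): middle of the floor of the notch in the top edge of the left cheek, 112 mm above the bench, where the bar's underside rests; notch 14 mm deep, 36 mm wide at the bottom, 48 mm at the mouth
- notch_right (a point): middle of the floor of the notch in the top edge of the right cheek, 112 mm above the bench, where the bar's underside rests; notch 14 mm deep, 36 mm wide at the bottom, 48 mm at the mouth
- keeper_left (a joint): Steel keeper (arm 16 mm wide, 6 mm thick, tip 48 mm from its upright pin) on the left cheek; rad, 0 to 1.9. 0: closed, arm points along the rack's -x across the notch, 3 mm over the bar's end. Opens outwards: at 1.57 it points along the rack's +y; leaves the notch free from about 1.4. Stays where left (friction: about 1.5 N at the knob)
- keeper_right (a joint): Steel keeper (arm 16 mm wide, 6 mm thick, tip 48 mm from its upright pin) on the right cheek; rad, 0 to 1.9. 0: closed, arm points along the rack's -x across the notch, 3 mm over the bar's end. Opens outwards: at 1.57 it points along the rack's -y; leaves the notch free from about 1.4. Stays where left (friction: about 1.5 N at the knob)
- keeper_left_pivot (a point): pin axis of the left keeper, at the underside of its arm (127 mm above the bench, 32 mm towards the rack's +x from the notch middle)
- keeper_right_pivot (a point): pin axis of the right keeper, at the underside of its arm (127 mm above the bench, 32 mm towards the rack's +x from the notch middle)
- keeper_left_knob (a point): top of the left keeper's red knob (157 mm above the bench), an upright round post 16 mm in diameter, 24 mm tall, on the arm 38 mm from the pin; can be pinched from above and led round the pin
- keeper_right_knob (a point): top of the right keeper's red knob (157 mm above the bench), an upright round post 16 mm in diameter, 24 mm tall, on the arm 38 mm from the pin; can be pinched from above and led round the pin
- carton: Open delivery carton, fixed, 168 x 216 mm, walls 65 mm high, with white slotted foam ends (tops 56 mm high). Origin: centre of the underside, z up. Panels stand on its floor, 5 mm above the bench, on edge in foam slots 13 mm wide at its y = -66, -22, 22, 66 mm, lengthwise along its x
- panel0: Brown insulating mounting panel, 150 x 8 x 100 mm (length x, thickness y, height z), about 0.16 kg; starts upright in the carton. Origin: middle of its lower face, z towards its upper edge (100 mm up). May be absent
- panel1: Brown insulating mounting panel, 150 x 8 x 100 mm (length x, thickness y, height z), about 0.16 kg; starts upright in the carton. Origin: middle of its lower face, z towards its upper edge (100 mm up). May be absent
- panel2: Brown insulating mounting panel, 150 x 8 x 100 mm (length x, thickness y, height z), about 0.16 kg; starts upright in the carton. Origin: middle of its lower face, z towards its upper edge (100 mm up). May be absent
- panel3: Brown insulating mounting panel, 150 x 8 x 100 mm (length x, thickness y, height z), about 0.16 kg; starts upright in the carton. Origin: middle of its lower face, z towards its upper edge (100 mm up). May be absent
- bar: Aluminium retaining bar, 284 x 30 x 12 mm (length x, width y, thickness z), about 0.35 kg, lying flat on the bench. Origin: centre of the underside, z up. On its middle a black pull handle: grip 100 mm long along x, 12 mm wide, 35 to 49 mm above the underside, on two posts 72 mm apart inside. Symmetric: may be laid either way round
- jar: bystander: clear jar with white lid, 64 mm in diameter, 75 mm tall; origin at the centre of its underside
- tape: bystander: roll of blue tape lying flat, 90 mm outside diameter, 24 mm high; origin at the centre of its underside
- fuse_box: bystander: green box 70 x 120 x 50 mm; origin at the centre of its underside
Mind the look-alikes: they are no part of the job. What is shaped like the panel1 but purple is not meant.

How it is judged:
On the way, in this order (a step that is already met when the one before it is completed fails the run):
1. every panel stands on edge in a slot of the rack (x of panel0 in the frame of rack between -0.02 and 0.02 m and y of panel0 in the frame of rack between -0.08 and 0.08 m and z of panel0 in the frame of rack between 0.004 and 0.013 m and angle between each of panel0, panel1, panel2, panel3's own z axis and vertical below 0.14 rad and angle between the y axis of each of panel0, panel1, panel2, panel3 and the y axis of rack, either way round below 0.14 rad and x of panel1 in the frame of rack between -0.02 and 0.02 m and y of panel1 in the frame of rack between -0.08 and 0.08 m and z of panel1 in the frame of rack between 0.004 and 0.013 m and x of panel2 in the frame of rack between -0.02 and 0.02 m and y of panel2 in the frame of rack between -0.08 and 0.08 m and z of panel2 in the frame of rack between 0.004 and 0.013 m and x of panel3 in the frame of rack between -0.02 and 0.02 m and y of panel3 in the frame of rack between -0.08 and 0.08 m and z of panel3 in the frame of rack between 0.004 and 0.013 m), for 0.2 s.
2. the bar lies in both notches over the panels (all of step 1 and x of bar in the frame of rack between -0.007 and 0.007 m and y of bar in the frame of rack between -0.018 and 0.018 m and z of bar in the frame of rack between 0.108 and 0.116 m and angle between bar's own z axis and vertical below 0.06 rad and angle between the x axis of bar and the y axis of rack, either way round below 0.06 rad), for 0.2 s.
At the end, for the whole second after the job is handed in: Every panel stands on the tray floor in a slot (within 8 degrees of upright and square, middle within 20 mm of the slot's middle), the bar rests on both notch floors (within 4 mm in height, 7 mm sideways, 18 mm endways, 3.4 degrees), both keepers are within 0.3 rad of closed over it, all at rest (all of step 2 and value of joint each of keeper_left, keeper_right below 0.3 rad and linear speed of each of panel0, panel1, panel2, panel3, bar below 0.02 m/s); the robot touches nothing.
It fails at once if the jar is moved by more than 25 mm (distance of jar from where it was at the start of the episode above 0.025 m).
It fails at once if the tape is moved by more than 25 mm (distance of tape from where it was at the start of the episode above 0.025 m).
It fails at once if the fuse_box is moved by more than 25 mm (distance of fuse_box from where it was at the start of the episode above 0.025 m).
It fails at once if a panel is dropped: it moves faster than 0.7 m/s out of the fingers ((linear speed of panel0 above 0.7 m/s and contact force between panel0 and the fingers below 0.05 N) or (linear speed of panel1 above 0.7 m/s and contact force between panel1 and the fingers below 0.05 N) or (linear speed of panel2 above 0.7 m/s and contact force between panel2 and the fingers below 0.05 N) or (linear speed of panel3 above 0.7 m/s and contact force between panel3 and the fingers below 0.05 N)).
Of panel0, panel1, panel2, panel3 only 2 to 4 are there at a start; the rules pass over those that are not, and their reading is None.
At some moment in a run one of bar may be knocked a few centimetres aside while the robot is not near it.
It also fails if it takes over 210 s, if anything falls off the work surface, if the arm or the gripper's body presses on something with over 40 N, if the wrist force passes 120 N, or if a joint passes its speed limit or range.

## Working session

There is one attempt and no reset: what is moved stays moved. The work goes in short steps, Python scripts to look and compute and a tool call to move; the robot and the scene stay as the last step left them, time stands still between calls to the robot, and variables do not carry over. Pictures are saved under pics/ and viewed, at most 18 in all, crops included, and the job is handed in when it is done.

Besides the shell and the picture viewer there is one more tool, called after "Request:" by a JSON object that holds its "api" and its "payload", one argument or row to a line. jog_arm: Moves the arm, as the interface text tells. Its arguments: {"type":"object","properties":{"deltas":{"type":"array","items":{"type":"array"}}},"required":["deltas"]}

```bash
ls; mkdir -p pics; python3 - <<'E'
from rig import monitor, vision
import cv2
print(monitor.get_obs())
for n in ("scene","side","wrist"):
    im=vision.get_image(n); cv2.imwrite(f"pics/{n}0.png",im); print(n,vision.camera_model(n))
E
```

```text
pics
{'time_s': 0.0, 'q': array([-1.29259666e+00,  4.80817024e-01,  1.59689561e+00,  2.36316091e-06,
        1.06508834e+00, -4.66140873e-02]), 'qvel': array([-0.00083826,  0.00073153, -0.0001455 ,  0.00038239, -0.00032462,
       -0.00036872]), 'joint_efforts': array([-3.18848121e-03, -9.50668931e+01, -4.30171680e+01, -1.28203064e-04,
        1.26923528e-02, -4.28759654e-05]), 'tcp_pos': array([ 0.20733326, -0.61560617,  0.2344739 ]), 'tcp_rot': array([ 9.86840877e-01,  1.61693283e-01, -6.87746918e-05, -6.00233325e-04]), 'force': array([-0.18584822,  0.81339592, -0.89154091]), 'torque': array([ 0.02856367, -0.00407284, -0.0032605 ]), 'finger_force': 0.0, 'grip_width': 1.0012293373844854}
scene {'K': array([[481.96787973,   0.        , 319.8272553 ],
       [  0.        , 481.96787973, 231.00291144],
       [  0.        ,   0.        ,   1.        ]]), 'rvec': array([ 1.0770139 ,  2.56330435, -0.82682453]), 'tvec': array([ 0.3367356 , -0.26273643,  1.38945866])}
side {'K': array([[447.93712995,   0.        , 321.32387132],
       [  0.        , 447.93712995, 242.64889576],
       [  0.        ,   0.        ,   1.        ]]), 'rvec': array([ 2.31234512, -0.05528221,  0.04820301]), 'tvec': array([-0.5334987 ,  0.13242655,  1.06897564])}
wrist {'K': array([[371.64829954,   0.        , 318.06743828],
       [  0.        , 371.64829954, 236.48641022],
       [  0.        ,   0.        ,   1.        ]]), 'mount': array([[ 6.29530928e-04, -9.59464357e-01, -2.81829294e-01,
         7.22778908e-02],
       [ 9.99999778e-01,  5.42829865e-04,  3.85711787e-04,
        -7.49939907e-04],
       [-2.17091355e-04, -2.81829474e-01,  9.59464486e-01,
        -1.38585253e-01],
       [ 0.00000000e+00,  0.00000000e+00,  0.00000000e+00,
         1.00000000e+00]])}
```

View pics/scene0.png

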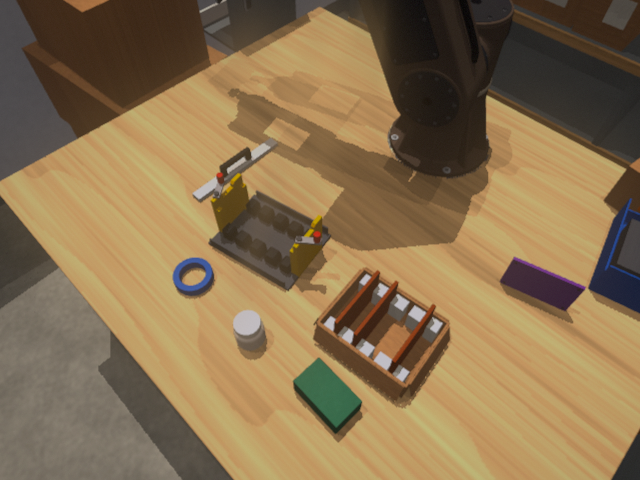

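View pics/side0.png

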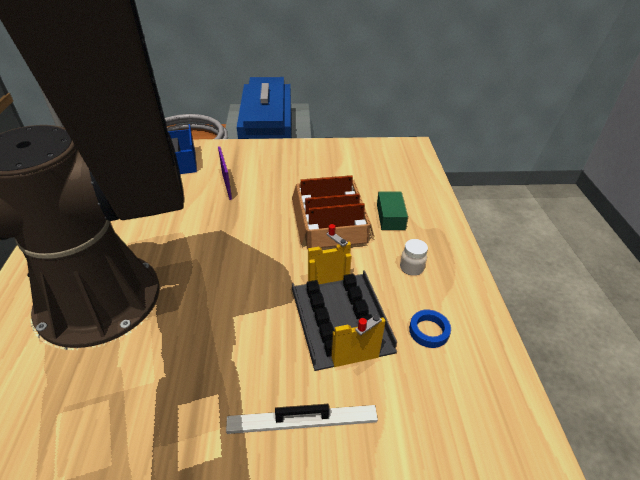

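The scene shows three brown panels in the carton at about (358,300), (378,312) and (413,335). The only look-alike is the purple panel at (541,283). The rack is near (270,240), the bar near (235,170), and the red knobs are at (220,178) and (317,237). In the side view the rack is at (345,300), the bar at (303,418) and the purple panel at (225,173).

```bash
cat > h.py <<'E'
import numpy as np, cv2
from scipy.spatial.transform import Rotation as R
from rig import monitor, vision
def model(n):
    m=vision.camera_model(n); K=m["K"]
    if "rvec" in m:
        return K, cv2.Rodrigues(m["rvec"])[0], m["tvec"]
    return K, m["mount"], None
def ray(n,rc,obs=None):
    K,A,t=model(n); u=(rc[1]-K[0,2])/K[0,0]; v=(rc[0]-K[1,2])/K[1,1]
    if t is not None:
        d=A.T@np.array([u,v,1]); return -A.T@t, d/np.linalg.norm(d)
    r=np.hypot(u,v); d=np.array([np.sin(r)*u/r,np.sin(r)*v/r,np.cos(r)]) if r>1e-9 else np.array([0,0,1.])
    T=R.from_quat(obs["tcp_rot"]).as_matrix()
    return obs["tcp_pos"]+T@A[:3,3], T@A[:3,:3]@d
def tri(rays):
    M=np.zeros((3,3)); b=np.zeros(3)
    for o,d in rays:
        P=np.eye(3)-np.outer(d,d); M+=P; b+=P@o
    x=np.linalg.solve(M,b); return x,max(np.linalg.norm((np.eye(3)-np.outer(d,d))@(x-o)) for o,d in rays)
def plane(r,z): o,d=r; return o+d*(z-o[2])/d[2]
def proj(n,p,obs=None):
    K,A,t=model(n)
    if t is not None:
        c=A@np.asarray(p)+t; return (K@(c/c[2]))[:2]
    T=R.from_quat(obs["tcp_rot"]).as_matrix()
    c=A[:3,:3].T@(T.T@(np.asarray(p)-obs["tcp_pos"])-A[:3,3])
    th=np.arctan2(np.hypot(c[0],c[1]),c[2]); s=th/np.hypot(c[0],c[1])
    return np.array([K[0,0]*c[0]*s+K[0,2],K[1,1]*c[1]*s+K[1,2]])
E
cat > m1.py <<'E'
from h import *
Z=dict(slot0=.008,slot3=.008,notch_left=.112,notch_right=.112,keeper_left_pivot=.127,keeper_right_pivot=.127,keeper_left_knob=.157,keeper_right_knob=.157,bar=0,rack=0,carton=0,jar=0,tape=0,fuse_box=0)
for n in Z:
    L={c:vision.tip_of(c,n) for c in("scene","side")}
    for c in L: print(n,c,[(np.round(d["location"]).tolist(),round(d["score"],2)) for d in L[c][:3]])
    if L["scene"] and L["side"]:
        rs=[ray(c,L[c][0]["location"]) for c in L]; x,e=tri(rs)
        print("   tri",x.round(4),"err",round(e,4),"planes",plane(rs[0],Z[n])[:2].round(4),plane(rs[1],Z[n])[:2].round(4))
for c in("scene","side"):
    for n in("panel0",):
        print(n,c,[(np.round(d["location"]).tolist(),round(d["score"],2),plane(ray(c,d["location"]),.005).round(3).tolist()) for d in vision.tip_of(c,n)])
E
python3 m1.py
```

```text
slot0 scene [([225.0, 246.0], 0.93), ([244.0, 276.0], 0.79), ([248.0, 293.0], 0.69)]
slot0 side [([296.0, 333.0], 0.91), ([342.0, 350.0], 0.84), ([310.0, 342.0], 0.6)]
   tri [ 0.5838 -0.0994  0.0802] err 0.0323 planes [ 0.5876 -0.1528] [ 0.5613 -0.023 ]
slot3 scene [([225.0, 246.0], 0.93), ([244.0, 276.0], 0.79), ([248.0, 293.0], 0.69)]
slot3 side [([296.0, 333.0], 0.91), ([342.0, 350.0], 0.84), ([310.0, 342.0], 0.6)]
   tri [ 0.5838 -0.0994  0.0802] err 0.0323 planes [ 0.5876 -0.1528] [ 0.5613 -0.023 ]
notch_left scene [([236.0, 307.0], 0.95)]
notch_left side []
notch_right scene [([193.0, 224.0], 0.7)]
notch_right side [([206.0, 326.0], 0.29)]
   tri [ 0.6027 -0.0574  0.2797] err 0.0712 planes [ 0.6054 -0.1932] [0.5544 0.1948]
keeper_left_pivot scene [([241.0, 298.0], 0.84), ([192.0, 216.0], 0.59)]
keeper_left_pivot side [([246.0, 345.0], 0.89)]
   tri [0.5863 0.0324 0.123 ] err 0.0031 planes [0.585  0.0352] [0.5884 0.0262]
keeper_right_pivot scene [([192.0, 215.0], 0.57)]
keeper_right_pivot side [([320.0, 372.0], 0.77)]
   tri [ 0.622  -0.1949  0.1328] err 0.0026 planes [ 0.6222 
[... 1062 characters left out ...]
 [0.7672 0.0742] [0.7682 0.075 ]
tape scene [([278.0, 194.0], 0.6)]
tape side [([328.0, 431.0], 0.81)]
   tri [ 0.7728 -0.1247  0.0075] err 0.0027 planes [ 0.7689 -0.1283] [ 0.778  -0.1202]
fuse_box scene [([396.0, 328.0], 0.77)]
fuse_box side [([216.0, 389.0], 0.75)]
   tri [0.748  0.2824 0.004 ] err 0.0011 planes [0.746  0.2819] [0.7502 0.2866]
panel0 scene [([301.0, 533.0], 0.97, [0.272, 0.465, 0.005]), ([331.0, 373.0], 0.74, [0.579, 0.256, 0.005]), ([315.0, 353.0], 0.58, [0.581, 0.2, 0.005]), ([353.0, 406.0], 0.58, [0.568, 0.338, 0.005])]
panel0 side [([206.0, 328.0], 0.94, [0.572, 0.331, 0.005]), ([233.0, 334.0], 0.73, [0.58, 0.21, 0.005]), ([184.0, 229.0], 0.64, [0.269, 0.455, 0.005])]
```

```bash
python3 -c "
import cv2
s=cv2.imread('pics/scene0.png')[250:400,300:460]; d=cv2.imread('pics/side0.png')[165:375,280:400]
s=cv2.resize(s,None,fx=2.5,fy=2.5,interpolation=2)
d=cv2.resize(d,(int(120*2.5),int(210*2.5)),interpolation=2)
import numpy as np
o=np.zeros((525,710,3),np.uint8);o[:375,:400]=s;o[:,405:705]=d
cv2.imwrite('pics/crop0.png',o)"
```

```text
(no output)
```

View pics/crop0.png

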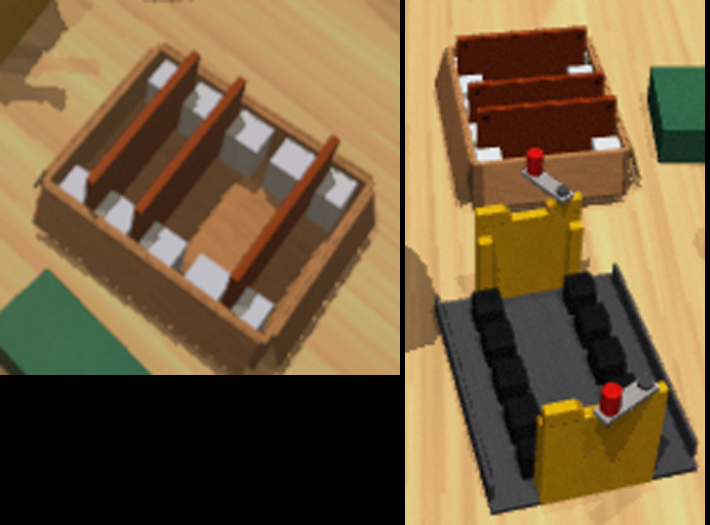

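The crop shows three brown panels in carton slots 0, 1 and 3, and both keepers part-closed. The purple panel stands well apart from the carton. I'll move the wrist camera over the rack and carton.

Request:
{"api": "jog_arm", "payload": {
  "deltas": [
    [[0.6,1,0.5],[0,0,-0.21],-0.3],
    [[0.6,1,0.5],[0,0,-0.21],-0.3],
    [[0.6,1,0.5],[0,0,-0.21],-0.3],
    [[0.6,1,0.5],[0,0,-0.21],-0.3],
    [[0.6,1,0.5],[0,0,-0.21],-0.3],
    [[0.6,1,0.5],[0,0,-0.21],-0.3],
    [[0.6,1,0.5],[0,0,-0.21],-0.3]
  ]
}}

```text
time_s: 2.23
tcp_pos: [0.3303, -0.4123, 0.3382]
tcp_rot: [0.997, 0.081, 0.001, 0.001]
force: [0.3, -1.7, 0.2]
grip_width: 0.348
finger_force: 0.0
```

Request:
{"api": "jog_arm", "payload": {
  "deltas": [
    [[0.8,1,0.2],[0,0,0],-0.3],
    [[0.8,1,0.2],[0,0,0],-0.3],
    [[0.8,1,0.2],[0,0,0],-0.3],
    [[0.8,1,0.2],[0,0,0],-0.3],
    [[0.8,1,0.2],[0,0,0],-0.3],
    [[0.8,1,0.2],[0,0,0],-0.3],
    [[0.8,1,0.2],[0,0,0],-0.3]
  ]
}}

```text
time_s: 2.82
tcp_pos: [0.4906, -0.2121, 0.3761]
tcp_rot: [0.997, 0.081, 0.001, -0.0]
force: [-0.7, 0.1, 0.1]
grip_width: 0.349
finger_force: 0.0
```

Request:
{"api": "jog_arm", "payload": {
  "deltas": [
    [[0,0.6,0],[0,0,0],-0.3],
    [[0,0.6,0],[0,0,0],-0.3],
    [[0,0.6,0],[0,0,0],-0.3],
    [[0,0.6,0],[0,0,0],-0.3],
    [[0,0.6,0],[0,0,0],-0.3],
    [[0,0.6,0],[0,0,0],-0.3]
  ]
}}

```text
time_s: 3.32
tcp_pos: [0.4875, -0.0963, 0.3752]
tcp_rot: [0.997, 0.08, 0.0, 0.0]
force: [0.4, -0.6, -0.1]
grip_width: 0.349
finger_force: 0.0
```

```bash
cat > m2.py <<'E'
import sys
from h import *
o=monitor.get_obs(); print(o["tcp_pos"].round(4),o["tcp_rot"].round(4),o["qvel"].round(3).tolist(),o["time_s"])
im=vision.get_image("wrist"); cv2.imwrite(f"pics/w{sys.argv[1]}.png",im)
np.save(f"w{sys.argv[1]}.npy",np.r_[o["tcp_pos"],o["tcp_rot"]])
Z=dict(slot0=.008,notch_left=.112,notch_right=.112,keeper_left_pivot=.127,keeper_right_pivot=.127,keeper_left_knob=.157,keeper_right_knob=.157,rack=0,carton=0,bar=0,panel0=.005)
for n in Z:
    print(n,[(np.round(d["location"],1).tolist(),round(d["score"],2),plane(ray("wrist",d["location"],o),Z[n])[:2].round(4).tolist()) for d in vision.tip_of("wrist",n)[:5]])
E
python3 m2.py 1
```

```text
[ 0.4875 -0.0963  0.3752] [9.968e-01 8.030e-02 1.000e-04 2.000e-04] [-0.027, 0.007, -0.004, 0.0, 0.0, -0.001] 3.3167
slot0 [([118.1, 272.2], 0.97, [0.566, -0.0204]), ([117.0, 375.0], 0.75, [0.5902, -0.1568]), ([120.0, 307.1], 0.73, [0.5702, -0.0674]), ([119.7, 336.8], 0.63, [0.5771, -0.1066])]
notch_left [([124.7, 217.0], 0.87, [0.5499, 0.0262]), ([91.8, 125.6], 0.38, [0.5791, 0.1456])]
notch_right [([115.9, 424.2], 0.76, [0.5962, -0.1954])]
keeper_left_pivot [([93.8, 211.8], 0.59, [0.5825, 0.0326])]
keeper_right_pivot [([83.9, 428.4], 0.59, [0.6299, -0.1898])]
keeper_left_knob [([110.4, 171.0], 0.75, [0.5606, 0.0642]), ([83.1, 430.4], 0.47, [0.6257, -0.1835]), ([119.7, 337.0], 0.34, [0.5717, -0.1001])]
keeper_right_knob [([115.7, 455.4], 0.8, [0.5997, -0.2148])]
rack [([121.9, 320.8], 0.74, [0.5708, -0.086])]
carton [([117.7, 453.3], 0.63, [0.6142, -0.2698])]
bar [([211.4, 467.3], 0.64, [0.4842, -0.3223])]
panel0 [([91.6, 128.0], 0.98, [0.585, 0.2025]), ([100.4, 60.2], 0.83, [0.5686, 0.3345]), ([265.4, 18.5], 0.63, [0.263, 0.4459]), ([122.2, 333.5], 0.41, [0.5731, -0.1029])]
```

View pics/w1.png

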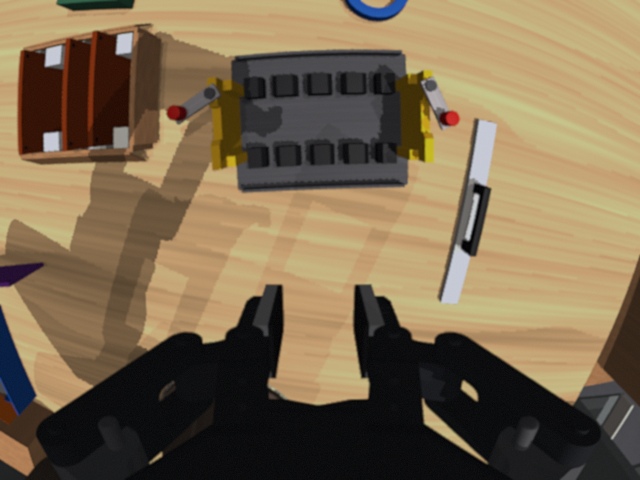

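The wrist view shows the rack at (320,120) with the knobs at (175,112) and (452,118), the bar at (467,210) and the carton at (90,95). Next I'll look from over the carton.

Request:
{"api": "jog_arm", "payload": {
  "deltas": [
    [[0.35,0.9,0],[0,0,0],-0.3],
    [[0.35,0.9,0],[0,0,0],-0.3],
    [[0.35,0.9,0],[0,0,0],-0.3],
    [[0.35,0.9,0],[0,0,0],-0.3],
    [[0.35,0.9,0],[0,0,0],-0.3],
    [[0.35,0.9,0],[0,0,0],-0.3],
    [[0.35,0.9,0],[0,0,0],-0.3],
    [[0.35,0.9,0],[0,0,0],-0.3]
  ]
}}

```text
time_s: 4.58
tcp_pos: [0.5572, 0.0837, 0.3749]
tcp_rot: [0.997, 0.08, -0.0, 0.0]
force: [-0.5, -0.7, 0.2]
grip_width: 0.352
finger_force: 0.0
```

```bash
python3 m2.py 2; python3 - <<'E'
from h import *
o=monitor.get_obs()
for d in vision.outline_of("wrist","panel0"):
    m=d["mask"].astype(np.uint8); print(round(d["score"],2),m.sum(),np.round(d["location"]),cv2.boundingRect(m))
E
```

```text
[0.5572 0.0837 0.3749] [ 9.968e-01  8.020e-02 -3.000e-04  2.000e-04] [-0.024, -0.012, 0.007, -0.001, 0.001, -0.001] 4.5833
slot0 [([195.3, 451.5], 0.92, [0.5733, -0.1076]), ([191.6, 425.8], 0.69, [0.5713, -0.0677]), ([190.4, 394.4], 0.66, [0.5647, -0.0222]), ([191.5, 481.2], 0.63, [0.5879, -0.1534])]
notch_left [([211.5, 367.8], 0.81, [0.5492, 0.027]), ([33.0, 349.4], 0.67, [0.7402, 0.0803]), ([193.2, 482.7], 0.5, [0.5946, -0.1045])]
notch_right [([205.1, 545.3], 0.8, [0.5983, -0.1988]), ([68.4, 486.3], 0.41, [0.7385, -0.0795])]
keeper_left_pivot [([180.7, 370.1], 0.59, [0.5853, 0.0335]), ([69.5, 488.2], 0.36, [0.7338, -0.0754]), ([151.1, 206.1], 0.28, [0.5904, 0.2104]), ([274.1, 544.8], 0.16, [0.513, -0.2195])]
keeper_right_pivot [([180.8, 551.7], 0.93, [0.6301, -0.1886])]
keeper_left_knob [([205.1, 341.1], 0.65, [0.56, 0.062])]
keeper_right_knob [([216.7, 574.9], 0.89, [0.5972, -0.2152])]
rack [([192.1, 435.8], 0.6, [0.5725, -0.0855])]
carton []
bar [([273.8, 545.2], 0.94, [0.4758, -0.3239])]
panel0 [([154.1, 206.6], 0.87, [0.5743, 0.2453]), ([151.3, 236.5], 0.59, [0.5835, 0.2026]), ([320.0, 92.9], 0.56, [0.2606, 0.4475])]
0.84 2998 [153. 225.] (213, 89, 28, 133)
0.8 3232 [156. 189.] (178, 94, 31, 128)
0.71 3766 [153. 132.] (113, 100, 39, 120)
0.7 2222 [332.  81.] (34, 316, 92, 35)
```

View pics/w2.png

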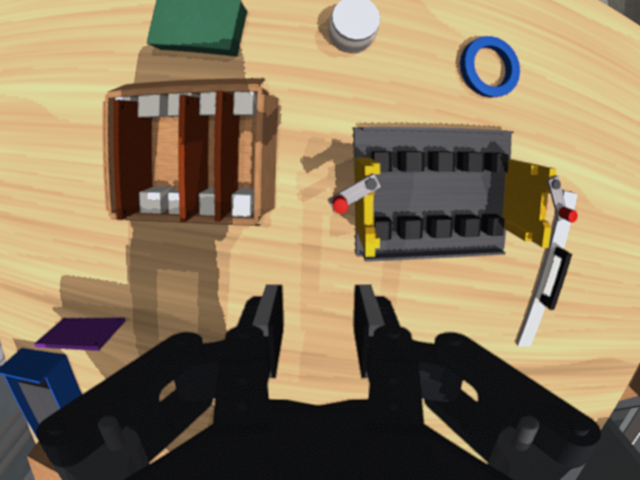

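```bash
cat > fit.py <<'E'
from h import *
from scipy.optimize import least_squares
def ob(k): a=np.load(f"w{k}.npy"); return dict(tcp_pos=a[:3],tcp_rot=a[3:])
W1,W2=ob(1),ob(2)
D=[] # (cam,obs,key,(row,col))
def add(c,o,**k):
    for n,v in k.items(): D.append((c,o,n,v))
add("wrist",W1,s3=(118.1,272.2),s2=(120,307.1),s1=(119.7,336.8),s0=(117,375),nl=(124.7,217),nr=(115.9,424.2),pl=(93.8,211.8),pr=(83.9,428.4),kl=(110.4,171),kr=(115.7,455.4),r=(121.9,320.8))
add("wrist",W2,s3=(190.4,394.4),s2=(191.5,425.8),s1=(195.3,451.5),s0=(191.6,481.2),nl=(211.5,367.8),nr=(205.1,545.3),pl=(180.7,370.1),pr=(180.8,551.7),kl=(205.1,341.1),kr=(216.7,574.9),r=(192.1,435.8))
add("scene",None,kl=(232,316),kr=(175,220),pl=(241,298),nl=(236,307),s0=(225,246),pr=(192,215.5),r=(242,269))
add("side",None,kl=(225,333),kr=(320,362),pl=(246,345),pr=(320,372),r=(316,343))
def pts(p):
    x,y,a,ql,qr=p; c,s=np.cos(a),np.sin(a)
    L=dict(s0=(0,-.066,.008),s1=(0,-.022,.008),s2=(0,.022,.008),s3=(0,.066,.008),nl=(0,.114,.112),nr=(0,-.114,.112),pl=(.032,.114,.127),pr=(.032,-.114,.127),r=(0,0,0),
     kl=(.032-.038*np.cos(ql),.114+.038*np.sin(ql),.157),kr=(.032-.038*np.cos(qr),-.114-.038*np.sin(qr),.157))
    return {k:np.array([x+c*v[0]-s*v[1],y+s*v[0]+c*v[1],v[2]]) for k,v in L.items()}
def res(p):
    P=pts(p); return np.concatenate([proj(c,P[n],o)-np.array(v)[::-1] for c,o,n,v in D])
f=least_squares(res,[.574,-.0856,.207,1.1,.45],loss="soft_l1",x_scale=[.01,.01,.05,.1,.1])
print(f.x.round(4)); 
for k,v in pts(f.x).items(): print(k,v.round(4))
r=np.linalg.norm(f.fun.reshape(-1,2),axis=1)
print([(d[0][:2],d[2],round(e,1)) for d,e in zip(D,r) if e>4])
if __name__=="__main__":
    o=monitor.get_obs()
    for d in vision.outline_of("wrist","panel0"):
        m=d["mask"]; rr=np.where(m.any(1))[0]; rows=range(rr[0]+12,rr[-1]-11,4)
        p=np.array([plane(ray("wrist",(k,np.argmax(m[k])-.5),o),.105)[:2] for k in rows])
        q=np.array([plane(ray("wrist",(rr[j]+e,np.median(np.where(m[rr[j]])[0])),o),.105)[:2] for j,e in((0,-.5),(-1,.5))])
        b=np.polyfit(p[:,0],p[:,1],1); mid=q.mean(0)[0]; a=np.arctan(b[0])
        print("far edge y at x=%.4f: %.4f yaw %.3f"%(mid,np.polyval(b,mid),a),"mid",(round(mid,4),round(np.polyval(b,mid)-.004,4)),"ends",q.round(4).tolist(), "res",np.abs(np.polyval(b,p[:,0])-p[:,1]).max().round(4))
E
python3 fit.py
```

```text
[ 0.5744 -0.0854  0.202   1.1329  0.4493]
s0 [ 0.5876 -0.1501  0.008 ]
s1 [ 0.5788 -0.107   0.008 ]
s2 [ 0.5699 -0.0638  0.008 ]
s3 [ 0.5611 -0.0207  0.008 ]
nl [0.5515 0.0263 0.112 ]
nr [ 0.5972 -0.1971  0.112 ]
pl [0.5828 0.0327 0.127 ]
pr [ 0.6286 -0.1907  0.127 ]
r [ 0.5744 -0.0854  0.    ]
kl [0.5601 0.0632 0.157 ]
kr [ 0.5984 -0.2137  0.157 ]
[('wr', 's0', np.float64(5.3))]
far edge y at x=0.5850: 0.2085 yaw 0.107 mid (np.float64(0.585), np.float64(0.2045)) ends [[0.6605, 0.2115], [0.5094, 0.1946]] res 0.0011
far edge y at x=0.5770: 0.2507 yaw 0.113 mid (np.float64(0.577), np.float64(0.2467)) ends [[0.6514, 0.2533], [0.5025, 0.2393]] res 0.0017
far edge y at x=0.5663: 0.3381 yaw 0.125 mid (np.float64(0.5663), np.float64(0.3341)) ends [[0.6401, 0.3322], [0.4924, 0.3244]] res 0.0014
far edge y at x=0.3118: 0.4481 yaw -0.867 mid (np.float64(0.3118), np.float64(0.4441)) ends [[0.3477, 0.3526], [0.276, 0.3879]] res 0.0011
```

The fit agrees across all views. Rack: centre (0.574, -0.085), yaw 0.202. Keepers: left at 1.13 rad, right at 0.45 rad. Panels: about (0.585, 0.2045), (0.577, 0.2467) and (0.566, 0.334), yaw 0.114. I'll open the left keeper first.

Request:
{"api": "jog_arm", "payload": {
  "deltas": [
    [[0.015,-0.105,-0.5],[0,0,0],-0.25],
    [[0.015,-0.105,-0.5],[0,0,0],-0.25],
    [[0.015,-0.105,-0.5],[0,0,0],-0.25],
    [[0.015,-0.105,-0.8],[0,0,0],-0.25],
    [[0.015,-0.105,-0.8],[0,0,0],-0.25],
    [[0.015,-0.105,-0.88],[0,0,0],-0.25],
    [[0.015,-0.105,-0.95],[0,0,0],-0.25],
    [[0.015,-0.105,-0.99],[0,0,0],-0.25],
    [[0.015,-0.105,-0.99],[0,0,0],-0.25]
  ]
}}

```text
time_s: 6.03
tcp_pos: [0.5596, 0.063, 0.1756]
tcp_rot: [0.997, 0.08, -0.001, -0.0]
force: [0.8, 0.3, -0.3]
grip_width: 0.378
finger_force: 0.0
```

Request:
{"api": "jog_arm", "payload": {
  "deltas": [
    [[0,0,-0.05],[0,0,0],-0.25],
    [[0,0,-0.05],[0,0,0],-0.8],
    [[0,0,-0.05],[0,0,0],-1],
    [[0,0,-0.05],[0,0,0],-1],
    [[0,0,-0.05],[0,0,0],-1],
    [[0,0,-0.05],[0,0,0],-1],
    [[0,0,-0.05],[0,0,0],-1]
  ]
}}

```text
time_s: 6.62
tcp_pos: [0.5606, 0.063, 0.1675]
tcp_rot: [0.997, 0.08, 0.0, 0.0]
force: [0.2, -0.3, -0.3]
grip_width: 0.0
finger_force: 0.0
```

```bash
python3 - <<'E'
from h import *
o=monitor.get_obs()
for c in("wrist","side"):
    im=vision.get_image(c); cv2.imwrite(f"pics/{c}3.png",im)
    for n in("keeper_left_knob","keeper_left_pivot"):
        print(c,n,[(np.round(d["location"],1).tolist(),round(d["score"],2),plane(ray(c,d["location"],o),.157 if "knob" in n else .127)[:2].round(4).tolist()) for d in vision.tip_of(c,n)[:3]])
a=cv2.imread("pics/wrist3.png"); b=cv2.resize(cv2.imread("pics/side3.png")[180:300,260:420],None,fx=2,fy=2)
a=cv2.resize(a,(480,360)); 
cv2.imwrite("pics/c3.png",np.hstack([a,np.vstack([b,np.zeros((120,320,3),np.uint8)])]))
E
```

```text
wrist keeper_left_knob []
wrist keeper_left_pivot [([239.1, 385.3], 0.88, [0.5839, 0.0329])]
side keeper_left_knob [([225.6, 334.6], 0.67, [0.566, 0.0626]), ([247.6, 328.5], 0.51, [0.5468, -0.0114]), ([324.4, 343.5], 0.31, [0.5606, -0.2202])]
side keeper_left_pivot [([243.1, 344.1], 0.82, [0.587, 0.0345])]
```

View pics/c3.png

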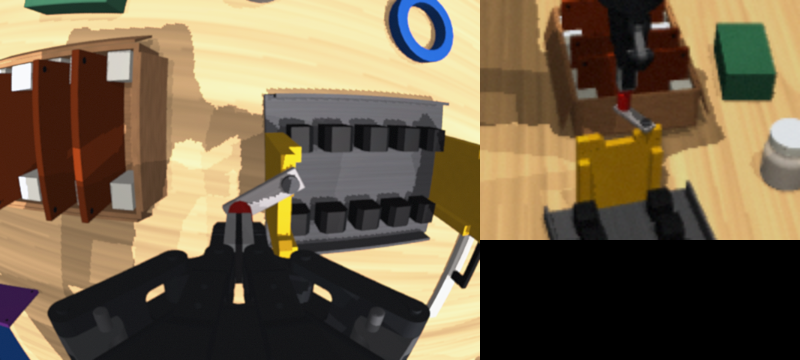

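The fingers shut just short of the left knob, with the red at about (320,277) in the wrist view. I'll compare this with where the knob and fingertip should project.

```bash
python3 - <<'E'
from h import *
o=monitor.get_obs(); T=R.from_quat(o["tcp_rot"]).as_matrix()
for nm,p in dict(knob=[.5601,.0632,.157],knobbase=[.5601,.0632,.133],tip=o["tcp_pos"]+T[:,2]*.025,grasp=o["tcp_pos"]+T[:,2]*.006).items():
    print(nm,np.round(p,4),proj("wrist",p,o).round(1),proj("side",p).round(1))
for c in("wrist","side"):
    h=cv2.cvtColor(cv2.imread(f"pics/{c}3.png"),cv2.COLOR_BGR2HSV)
    m=(((h[...,0]<6)|(h[...,0]>174))&(h[...,1]>180)&(h[...,2]>60)).astype(np.uint8)
    n,_,s,ct=cv2.connectedComponentsWithStats(m)
    print(c,[(s[i].tolist(),ct[i].round(1).tolist()) for i in range(1,n) if s[i,4]>30])
im=cv2.imread("pics/wrist3.png")[220:340,250:400]; im2=cv2.imread("pics/side3.png")[190:250,300:370]
cv2.imwrite("pics/c4.png",np.hstack([cv2.resize(im,(500,400),interpolation=2),cv2.resize(im2,(300,400),interpolation=2)]))
E
```

```text
knob [0.5601 0.0632 0.157 ] [319.2 298.8] [332.  225.5]
knobbase [0.5601 0.0632 0.133 ] [319. 278.] [331.7 233.3]
tip [0.5605 0.063  0.1421] [319.6 284.7] [332.  230.4]
grasp [0.5605 0.063  0.1611] [319.8 302.3] [332.3 224.2]
wrist [([306, 269, 28, 15, 317], [319.5, 276.7])]
side [([328, 225, 7, 10, 54], [331.5, 229.7]), ([358, 318, 9, 13, 92], [361.8, 323.8])]
```

View pics/c4.png

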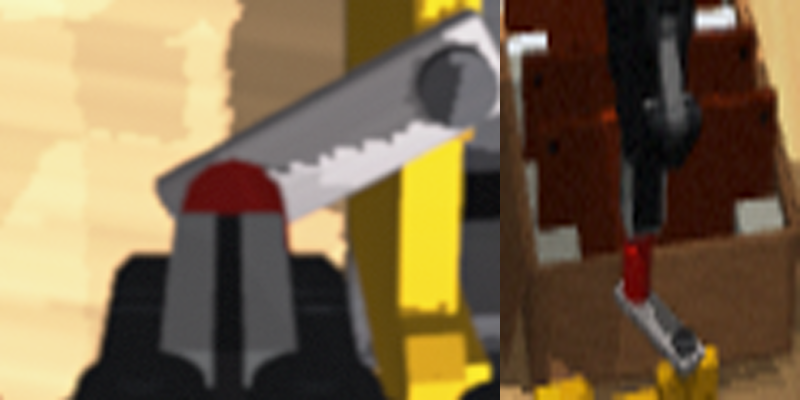

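Request:
{"api": "jog_arm", "payload": {
  "deltas": [
    [[0,0,-0.01],[0,0,0],-1],
    [[0,0,-0.01],[0,0,0],-1],
    [[0,0,-0.01],[0,0,0],-1]
  ]
}}

```text
time_s: 7.17
tcp_pos: [0.5603, 0.063, 0.1649]
tcp_rot: [0.997, 0.08, -0.0, 0.0]
force: [-0.7, -0.1, -1.0]
grip_width: 0.003
finger_force: 0.0
```

Request:
{"api": "jog_arm", "payload": {
  "deltas": [
    [[0,0,-0.01],[0,0,0],-1],
    [[0,0,-0.01],[0,0,0],-1],
    [[0,0,-0.01],[0,0,0],-1]
  ]
}}

```text
time_s: 7.42
tcp_pos: [0.5603, 0.063, 0.1629]
tcp_rot: [0.997, 0.08, -0.0, -0.0]
force: [-0.6, -0.5, 0.1]
grip_width: 0.001
finger_force: 0.0
```

Request:
{"api": "jog_arm", "payload": {
  "deltas": [
    [[0,0,-0.01],[0,0,0],-1],
    [[0,0,-0.02],[0,0,0],-1],
    [[0,0,-0.02],[0,0,0],-1]
  ]
}}

```text
time_s: 7.67
tcp_pos: [0.5612, 0.0635, 0.1604]
tcp_rot: [0.997, 0.08, 0.001, -0.0]
force: [-5.5, 3.2, 22.4]
grip_width: 0.005
finger_force: 11.2
```

```bash
python3 - <<'E'
from h import *
ims=[]
o=monitor.get_obs();print(o["tcp_pos"],o["force"])
for c,(r0,r1,c0,c1) in dict(wrist=(220,340,250,400),side=(190,250,300,370),scene=(200,260,280,350)).items():
    im=vision.get_image(c); cv2.imwrite(f"pics/{c}5.png",im); ims.append(cv2.resize(im[r0:r1,c0:c1],(265,220 if c=="wrist" else 228),interpolation=2)[:220])
cv2.imwrite("pics/c5.png",np.hstack(ims))
for x in (.0,.008): print([proj(c,[.5605+x,.063,.157],o).round(0) for c in("wrist","side","scene")])
E
```

```text
[0.56117406 0.06347682 0.16040869] [-5.47334319  3.16905069 22.36871063]
[array([321., 307.]), array([332., 226.]), array([315., 234.])]
[array([324., 290.]), array([336., 225.]), array([312., 236.])]
```

View pics/c5.png

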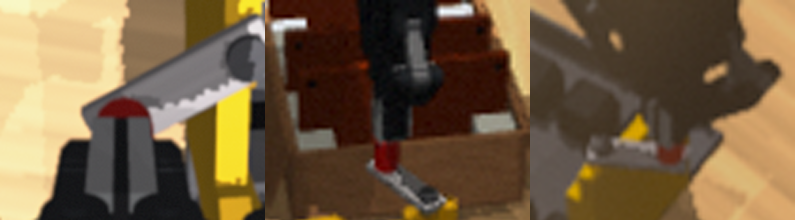

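The side view shows the shut fingertips resting on the knob top at (332,225), and contact came at TCP z = 0.161. So the tips stand only about 4 mm ahead of the TCP, not 25 mm. I'll correct the grasp heights for that.

Request:
{"api": "jog_arm", "payload": {
  "deltas": [
    [[0,0,0.1],[0,0,0],-1],
    [[0,0,0.1],[0,0,0],-0.3],
    [[0,0,0.1],[0,0,0],-0.3],
    [[0,0,0.1],[0,0,0],-0.3],
    [[0,0,0.05],[0,0,0],-0.3],
    [[0,0,0],[0,0,0],-0.3],
    [[0,0,-0.04],[0,0,0],-0.3],
    [[0,0,-0.075],[0,0,0],-0.3],
    [[0,0,-0.075],[0,0,0],-0.3]
  ]
}}

```text
time_s: 8.57
tcp_pos: [0.5592, 0.0629, 0.1418]
tcp_rot: [0.997, 0.08, -0.002, -0.0]
force: [-0.8, 0.0, 0.6]
grip_width: 0.347
finger_force: 0.0
```

Request:
{"api": "jog_arm", "payload": {
  "deltas": [
    [[0,0,0],[0,0,0],-0.8],
    [[0,0,0],[0,0,0],-1],
    [[0,0,0],[0,0,0],-1],
    [[0,0,0],[0,0,0],-1],
    [[0,0,0],[0,0,0],-1]
  ]
}}

```text
time_s: 8.98
tcp_pos: [0.5606, 0.0628, 0.144]
tcp_rot: [0.997, 0.08, 0.0, 0.0]
force: [4.3, -4.2, -13.2]
grip_width: 0.159
finger_force: 58.5
```

Request:
{"api": "jog_arm", "payload": {
  "deltas": [
    [[0.02,0.014,0],[0,0,0],-1],
    [[0.045,0.025,0],[0,0,0],-1],
    [[0.07,0.034,0],[0,0,0],-1],
    [[0.09,0.037,0],[0,0,0],-1],
    [[0.1,0.037,0],[0,0,0],-1],
    [[0.1,0.037,0],[0,0,0],-1]
  ]
}}

```text
time_s: 9.48
tcp_pos: [0.5781, 0.0702, 0.1439]
tcp_rot: [0.997, 0.08, -0.002, -0.0]
force: [-11.7, -3.4, 2.9]
grip_width: 0.157
finger_force: 60.5
```

Request:
{"api": "jog_arm", "payload": {
  "deltas": [
    [[0,0,0],[0,0,0],-0.3],
    [[0,0,0],[0,0,0],-0.3],
    [[0,0,0.1],[0,0,0],-0.3],
    [[0,0,0.25],[0,0,0],-0.3],
    [[0,0,0.3],[0,0,0],-0.3],
    [[0.1,-0.5,0.3],[0,0,0],-0.3],
    [[0.1,-1,0.3],[0,0,0],-0.3],
    [[0.1,-1,0.3],[0,0,0],-0.3],
    [[0.1,-1,0.3],[0,0,0],-0.3],
    [[0.1,-1,0.3],[0,0,0],-0.3],
    [[0.1,-1,0.3],[0,0,0],-0.3]
  ]
}}

```text
time_s: 10.4
tcp_pos: [0.6013, -0.1355, 0.2046]
tcp_rot: [0.997, 0.078, 0.001, 0.001]
force: [-1.2, -0.2, -0.4]
grip_width: 0.352
finger_force: 0.0
```

Request:
{"api": "jog_arm", "payload": {
  "deltas": [
    [[-0.01,-0.42,0],[0,0,0],-0.3],
    [[-0.01,-0.42,0],[0,0,0],-0.3],
    [[-0.01,-0.42,0],[0,0,0],-0.3],
    [[-0.01,-0.42,0],[0,0,0],-0.3],
    [[-0.01,-0.42,0],[0,0,0],-0.3]
  ]
}}

```text
time_s: 10.82
tcp_pos: [0.5984, -0.2136, 0.2042]
tcp_rot: [0.997, 0.079, 0.0, -0.0]
force: [0.0, 0.5, 0.1]
grip_width: 0.349
finger_force: 0.0
```

```bash
python3 - <<'E'
from h import *
o=monitor.get_obs(); print(o["tcp_pos"],o["qvel"].round(3),np.linalg.norm(o["qvel"]))
vision.get_image("wrist")
for n in("keeper_left_knob","keeper_right_knob","keeper_left_pivot","keeper_right_pivot"):
    print(n,[(np.round(d["location"],1).tolist(),round(d["score"],2),plane(ray("wrist",d["location"],o),.157 if "knob" in n else .127)[:2].round(4).tolist()) for d in vision.tip_of("wrist",n)[:3]])
E
```

```text
[ 0.59844911 -0.21363081  0.20422303] [ 0.026 -0.006  0.009  0.    -0.001  0.003] 0.02821854585808848
keeper_left_knob []
keeper_right_knob [([271.7, 317.6], 0.81, [0.5962, -0.213])]
keeper_left_pivot [([218.6, 6.4], 0.58, [0.5825, 0.0337])]
keeper_right_pivot [([194.8, 288.2], 0.77, [0.6295, -0.19])]
```

Request:
{"api": "jog_arm", "payload": {
  "deltas": [
    [[0,0,-0.15],[0,0,0],-0.3],
    [[0,0,-0.2],[0,0,0],-0.3],
    [[0,0,-0.24],[0,0,0],-0.3],
    [[0,0,-0.27],[0,0,0],-0.3],
    [[0,0,-0.3],[0,0,0],-0.3],
    [[0,0,-0.3],[0,0,0],-0.3],
    [[0,0,-0.3],[0,0,0],-0.8],
    [[0,0,-0.3],[0,0,0],-1],
    [[0,0,-0.3],[0,0,0],-1],
    [[0,0,-0.3],[0,0,0],-1],
    [[0,0,-0.3],[0,0,0],-1]
  ]
}}

```text
time_s: 11.98
tcp_pos: [0.5987, -0.2137, 0.1446]
tcp_rot: [0.997, 0.08, 0.0, 0.0]
force: [0.9, 1.7, 2.2]
grip_width: 0.157
finger_force: 58.8
```

Request:
{"api": "jog_arm", "payload": {
  "deltas": [
    [[0.023,-0.025,0],[0,0,0],-1],
    [[0.049,-0.045,0],[0,0,0],-1],
    [[0.075,-0.058,0],[0,0,0],-1],
    [[0.1,-0.068,0],[0,0,0],-1],
    [[0.128,-0.073,0],[0,0,0],-1],
    [[0.157,-0.075,0],[0,0,0],-1],
    [[0.18,-0.073,0],[0,0,0],-1],
    [[0.204,-0.068,0],[0,0,0],-1],
    [[0.204,-0.068,0],[0,0,0],-1],
    [[0.204,-0.068,0],[0,0,0],-1]
  ]
}}

```text
time_s: 12.82
tcp_pos: [0.6387, -0.2277, 0.1447]
tcp_rot: [0.997, 0.08, -0.001, 0.0]
force: [-8.8, -3.0, 12.4]
grip_width: 0.152
finger_force: 64.2
```

Request:
{"api": "jog_arm", "payload": {
  "deltas": [
    [[0,0,0],[0,0,0],-0.3],
    [[0,0,0],[0,0,0],-0.3],
    [[0,0,0.2],[0,0,0],-0.3],
    [[0,0,0.4],[0,0,0],-0.3],
    [[-0.1,0.2,0.5],[0,0,-0.06],-0.3],
    [[-0.27,1,0.5],[0,0,-0.06],-0.3],
    [[-0.27,1,0.5],[0,0,-0.06],-0.3],
    [[-0.27,1,0.5],[0,0,-0.06],-0.3],
    [[-0.27,1,0.5],[0,0,-0.06],-0.3],
    [[-0.27,1,0.5],[0,0,-0.06],-0.3]
  ]
}}

```text
time_s: 13.65
tcp_pos: [0.5835, -0.0216, 0.2444]
tcp_rot: [0.998, 0.058, -0.0, -0.001]
force: [0.9, -0.4, -1.1]
grip_width: 0.348
finger_force: 0.0
```

Request:
{"api": "jog_arm", "payload": {
  "deltas": [
    [[0,1,0],[0,0,0],-0.3],
    [[0,1,0],[0,0,0],-0.3],
    [[0,1,0],[0,0,0],-0.3],
    [[0,1,0],[0,0,0],-0.3],
    [[0,1,0],[0,0,0],-0.3],
    [[0,1,0],[0,0,0],-0.3]
  ]
}}

```text
time_s: 14.15
tcp_pos: [0.5851, 0.1785, 0.2441]
tcp_rot: [0.998, 0.058, 0.0, -0.001]
force: [-0.3, 0.3, 0.3]
grip_width: 0.352
finger_force: 0.0
```

```bash
cat > pan.py <<'E'
from h import *
import sys
z=float(sys.argv[1]) if len(sys.argv)>1 else .105
o=monitor.get_obs(); print(o["tcp_pos"].round(4),"yaw",round(2*np.arctan2(o["tcp_rot"][1],o["tcp_rot"][0]),4),"w",o["grip_width"])
vision.get_image("wrist"); cam=o["tcp_pos"][1]
for d in vision.outline_of("wrist","panel0"):
    m=d["mask"]; rr=np.where(m.any(1))[0]
    if m.sum()<600: continue
    rows=range(rr[0]+12,rr[-1]-11,4); out=[]
    for side in(0,1):
        p=np.array([plane(ray("wrist",(k,(np.argmax(m[k])-.5) if side==0 else (639-np.argmax(m[k][::-1])+.5)),o),z)[:2] for k in rows])
        b=np.polyfit(p[:,0],p[:,1],1); out.append(b)
    q=np.array([plane(ray("wrist",(rr[j]+e,np.median(np.where(m[rr[j]])[0])),o),z)[:2] for j,e in((0,-.5),(-1,.5))])
    mx=q[:,0].mean()
    print(round(d["score"],2),cv2.boundingRect(m.astype(np.uint8)),"x %.4f L %.4f R %.4f yaw %.3f %.3f"%(mx,np.polyval(out[0],mx),np.polyval(out[1],mx),np.arctan(out[0][0]),np.arctan(out[1][0])),"xends",q[:,0].round(4))
print("knobs",[(n,[(plane(ray("wrist",d["location"],o),.157)[:2].round(3).tolist(),round(d["score"],2)) for d in vision.tip_of("wrist",n)[:2]]) for n in("keeper_left_knob","keeper_right_knob")])
E
python3 pan.py
```

```text
[0.5851 0.1785 0.2441] yaw 0.1163 w 0.3520905354227539
0.98 (123, 136, 59, 171) x 0.5674 L 0.3383 R 0.2966 yaw 0.101 0.000 xends [0.6429 0.4919]
0.93 (223, 131, 36, 180) x 0.5764 L 0.2505 R 0.2286 yaw 0.109 0.065 xends [0.6505 0.5023]
0.62 (281, 126, 19, 184) x 0.5835 L 0.2075 R 0.1948 yaw 0.104 0.102 xends [0.6576 0.5094]
knobs [('keeper_left_knob', [([0.578, 0.072], 0.96)]), ('keeper_right_knob', [([0.609, 0.223], 0.5)])]
```

```bash
python3 -c "
from rig import monitor;o=monitor.get_obs();print(o['time_s'],o['tcp_pos'],o['qvel'].round(3))"
```

```text
14.35 [0.58520553 0.17214023 0.24398016] [-0.019 -0.003  0.003 -0.001 -0.001  0.002]
```

Request:
{"api": "jog_arm", "payload": {
  "deltas": [
    [[0,0.154,-0.2],[0,0,0],-0.3],
    [[0,0.154,-0.35],[0,0,0],-0.3],
    [[0,0.154,-0.45],[0,0,0],-0.3],
    [[0,0.154,-0.55],[0,0,0],-0.3],
    [[0,0.154,-0.63],[0,0,0],-0.3],
    [[0,0.154,-0.71],[0,0,0],-0.3],
    [[0,0.154,-0.79],[0,0,0],-0.3],
    [[0,0.154,-0.79],[0,0,0],-0.3],
    [[0,0.154,-0.79],[0,0,0],-0.7],
    [[0,0.154,-0.79],[0,0,0],-1],
    [[0,0.154,-0.79],[0,0,0],-1],
    [[0,0.154,-0.79],[0,0,0],-1],
    [[0,0.154,-0.79],[0,0,0],-1],
    [[0,0.154,-0.79],[0,0,0],-1]
  ]
}}

```text
time_s: 15.52
tcp_pos: [0.5858, 0.2037, 0.087]
tcp_rot: [0.998, 0.056, 0.001, -0.0]
force: [-0.2, -0.2, 7.2]
grip_width: 0.081
finger_force: 61.7
```

Request:
{"api": "jog_arm", "payload": {
  "deltas": [
    [[0,0,0.1],[0,0,0],-1],
    [[0,0,0.25],[0,0,0],-1],
    [[0,0,0.42],[0,0,0],-1],
    [[0,0,0.6],[0,0,0],-1],
    [[0,0,0.78],[0,0,0],-1],
    [[0,0,0.93],[0,0,0.03],-1],
    [[0,-0.1,0.95],[0,0,0.07],-1],
    [[0.005,-0.25,0.95],[0,0,0.115],-1],
    [[0.01,-0.42,0.95],[0,0,0.115],-1],
    [[0.015,-0.6,0.95],[0,0,0.115],-1],
    [[0.0175,-0.75,0.95],[0,0,0.115],-1],
    [[0.0175,-0.88,0.95],[0,0,0.115],-1],
    [[0.0175,-0.88,0.95],[0,0,0.115],-1]
  ]
}}

```text
time_s: 16.6
tcp_pos: [0.5885, 0.0234, 0.2763]
tcp_rot: [0.995, 0.1, 0.0, 0.001]
force: [0.6, -0.5, -1.3]
grip_width: 0.081
finger_force: 60.4
```

Request:
{"api": "jog_arm", "payload": {
  "deltas": [
    [[0,-0.15,0],[0,0,0],-1],
    [[0,-0.3,0],[0,0,0],-1],
    [[0,-0.45,0],[0,0,0],-1],
    [[0,-0.6,0],[0,0,0],-1],
    [[0,-0.75,0],[0,0,0],-1],
    [[0,-0.83,0],[0,0,0],-1],
    [[0,-0.87,0],[0,0,0],-1],
    [[0,-0.89,0],[0,0,0],-1],
    [[0,-0.89,0],[0,0,0],-1],
    [[0,-0.89,0],[0,0,0],-1],
    [[0,-0.89,0],[0,0,0],-1]
  ]
}}

```text
time_s: 17.52
tcp_pos: [0.5888, -0.1492, 0.2762]
tcp_rot: [0.995, 0.102, 0.0, -0.0]
force: [0.5, 0.0, -1.8]
grip_width: 0.077
finger_force: 60.4
```

```bash
cat > rk.py <<'E'
from h import *
import sys
o=monitor.get_obs(); print(o["tcp_pos"].round(4),"yaw",round(2*np.arctan2(o["tcp_rot"][1],o["tcp_rot"][0]),4),"w",round(o["grip_width"],3),"F",o["force"].round(1))
cv2.imwrite("pics/"+sys.argv[1]+".png",vision.get_image("wrist"))
for n,z in dict(slot0=.008,notch_left=.112,notch_right=.112,keeper_left_pivot=.127,keeper_right_pivot=.127,rack=0).items():
    print(n,[(np.round(d["location"],1).tolist(),round(d["score"],2),plane(ray("wrist",d["location"],o),z)[:2].round(4).tolist()) for d in vision.tip_of("wrist",n)[:4]])
E
python3 rk.py w6
```

```text
[ 0.5888 -0.1492  0.2762] yaw 0.2041 w 0.077 F [ 0.5  0.  -1.8]
slot0 [([200.1, 278.1], 0.88, [0.5747, -0.1058]), ([195.9, 243.8], 0.84, [0.5719, -0.0667]), ([196.1, 321.9], 0.74, [0.589, -0.1528]), ([195.9, 205.7], 0.67, [0.5636, -0.0224])]
notch_left [([219.0, 124.3], 0.8, [0.5524, 0.0265]), ([30.0, 37.1], 0.72, [0.7255, 0.1663]), ([149.4, 24.1], 0.53, [0.602, 0.1611])]
notch_right [([220.7, 379.5], 0.57, [0.5965, -0.2]), ([197.2, 438.0], 0.56, [0.6274, -0.2452])]
keeper_left_pivot [([155.3, 32.7], 0.7, [0.6004, 0.1333]), ([187.2, 111.0], 0.55, [0.5837, 0.0346])]
keeper_right_pivot [([182.6, 377.1], 0.61, [0.6292, -0.1874]), ([198.2, 262.5], 0.59, [0.5986, -0.1015])]
rack [([196.9, 259.1], 0.55, [0.5725, -0.0831])]
```

View pics/w6.png

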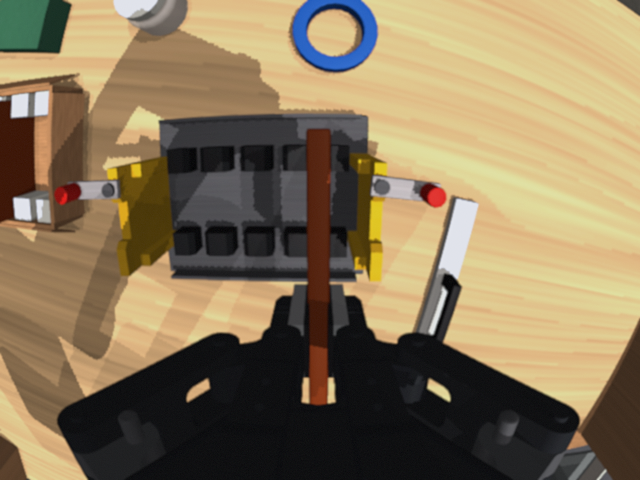

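Request:
{"api": "jog_arm", "payload": {
  "deltas": [
    [[0,-0.005,-0.15],[0,0,0],-1],
    [[0,-0.005,-0.3],[0,0,0],-1],
    [[0,-0.005,-0.45],[0,0,0],-1],
    [[0,-0.005,-0.58],[0,0,0],-1],
    [[0,-0.005,-0.66],[0,0,0],-1],
    [[0,-0.005,-0.7],[0,0,0],-1],
    [[0,-0.005,-0.73],[0,0,0],-1],
    [[0,-0.005,-0.76],[0,0,0],-1],
    [[0,-0.005,-0.79],[0,0,0],-1],
    [[0,-0.005,-0.82],[0,0,0],-1],
    [[0,-0.005,-0.85],[0,0,0],-1],
    [[0,-0.005,-0.88],[0,0,0],-1],
    [[0,-0.005,-0.9],[0,0,0],-1],
    [[0,-0.005,-0.9],[0,0,0],-1]
  ]
}}

```text
time_s: 19.03
tcp_pos: [0.5883, -0.1513, 0.0952]
tcp_rot: [0.995, 0.101, -0.001, -0.0]
force: [-0.1, 0.2, -1.2]
grip_width: 0.079
finger_force: 60.4
```

Request:
{"api": "jog_arm", "payload": {
  "deltas": [
    [[0,0,-0.01],[0,0,0],-1],
    [[0,0,-0.02],[0,0,0],-1],
    [[0,0,-0.025],[0,0,0],-1],
    [[0,0,-0.025],[0,0,0],-1]
  ]
}}

```text
time_s: 19.37
tcp_pos: [0.5887, -0.1514, 0.091]
tcp_rot: [0.995, 0.101, -0.0, -0.0]
force: [0.1, 0.4, -0.7]
grip_width: 0.082
finger_force: 60.4
```

Request:
{"api": "jog_arm", "payload": {
  "deltas": [
    [[0,0,-0.006],[0,0,0],-1],
    [[0,0,-0.01],[0,0,0],-1],
    [[0,0,-0.01],[0,0,0],-1]
  ]
}}

```text
time_s: 19.62
tcp_pos: [0.589, -0.1516, 0.09]
tcp_rot: [0.995, 0.101, 0.0, 0.0]
force: [-4.9, 0.3, 11.8]
grip_width: 0.078
finger_force: 62.5
```

Request:
{"api": "jog_arm", "payload": {
  "deltas": [
    [[0,0,0],[0,0,0],-0.4],
    [[0,0,0],[0,0,0],-0.4],
    [[0,0,0],[0,0,0],-0.35],
    [[0,0,0.08],[0,0,0],-0.35],
    [[0,0,0.2],[0,0,0],-0.35],
    [[0,0,0.4],[0,0,0],-0.35],
    [[0,0,0.6],[0,0,0],-0.35],
    [[0,0.1,0.8],[0,0,-0.05],-0.35],
    [[-0.03,0.3,0.8],[0,0,-0.115],-0.3],
    [[-0.06,1,0.8],[0,0,-0.115],-0.3],
    [[-0.06,1,0.8],[0,0,-0.115],-0.3],
    [[-0.06,1,0.8],[0,0,-0.115],-0.3],
    [[-0.06,1,0.8],[0,0,-0.115],-0.3]
  ]
}}

```text
time_s: 20.7
tcp_pos: [0.576, 0.053, 0.2493]
tcp_rot: [0.998, 0.057, 0.0, -0.001]
force: [-0.4, 0.1, -0.0]
grip_width: 0.352
finger_force: 0.0
```

Request:
{"api": "jog_arm", "payload": {
  "deltas": [
    [[0,0.2,0],[0,0,0],-0.3],
    [[0,0.4,0],[0,0,0],-0.3],
    [[0,0.6,0],[0,0,0],-0.3],
    [[0,0.75,0],[0,0,0],-0.3],
    [[0,0.87,0],[0,0,0],-0.3],
    [[0,0.95,0],[0,0,0],-0.3],
    [[0,0.99,0],[0,0,0],-0.3],
    [[0,0.99,0],[0,0,0],-0.3],
    [[0,0.99,0],[0,0,0],-0.3]
  ]
}}

```text
time_s: 21.45
tcp_pos: [0.5767, 0.2458, 0.2489]
tcp_rot: [0.998, 0.056, -0.0, 0.0]
force: [0.4, -0.3, -0.4]
grip_width: 0.351
finger_force: 0.0
```

```bash
python3 pan.py; python3 -c "
from h import *
o=monitor.get_obs();print(o['tcp_pos'])
cv2.imwrite('pics/scene7.png',cv2.resize(vision.get_image('scene')[130:320,180:360],None,fx=2.8,fy=2.8))"
```

```text
[0.5767 0.2458 0.2489] yaw 0.1129 w 0.3505113148356097
0.71 (199, 130, 42, 178) x 0.5668 L 0.3385 R 0.3118 yaw 0.113 0.047 xends [0.6422 0.4915]
0.67 (312, 128, 12, 182) x 0.5758 L 0.2510 R 0.2430 yaw 0.111 0.117 xends [0.6503 0.5012]
0.6 (605, 179, 35, 130) x 0.5890 L -0.0582 R -0.1070 yaw 0.259 0.449 xends [0.6577 0.5203]
knobs [('keeper_left_knob', [([0.576, 0.069], 0.78), ([0.606, 0.033], 0.16)]), ('keeper_right_knob', [])]
[0.57691136 0.24530337 0.24917272]
```

View pics/scene7.png

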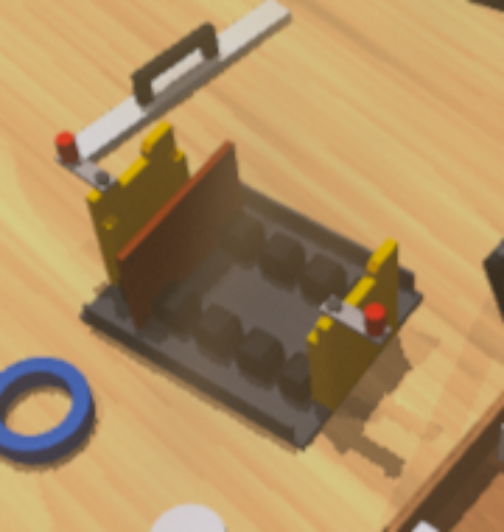

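The crop shows panel 1 upright in rack slot 0, with both keepers swung out. Next is panel 2.

Request:
{"api": "jog_arm", "payload": {
  "deltas": [
    [[0,0,-0.2],[0,0,0],-0.3],
    [[0,0,-0.36],[0,0,0],-0.3],
    [[0,0,-0.5],[0,0,0],-0.3],
    [[0,0,-0.6],[0,0,0],-0.3],
    [[0,0,-0.7],[0,0,0],-0.3],
    [[0,0,-0.77],[0,0,0],-0.3],
    [[0,0,-0.815],[0,0,0],-0.3],
    [[0,0,-0.815],[0,0,0],-0.3],
    [[0,0,-0.815],[0,0,0],-0.7],
    [[0,0,-0.815],[0,0,0],-1],
    [[0,0,-0.815],[0,0,0],-1],
    [[0,0,-0.815],[0,0,0],-1],
    [[0,0,-0.815],[0,0,0],-1]
  ]
}}

```text
time_s: 22.78
tcp_pos: [0.5774, 0.2468, 0.0872]
tcp_rot: [0.998, 0.056, 0.001, -0.0]
force: [0.4, -0.8, 7.3]
grip_width: 0.077
finger_force: 60.7
```

Request:
{"api": "jog_arm", "payload": {
  "deltas": [
    [[0,0,0.1],[0,0,0],-1],
    [[0,0,0.25],[0,0,0],-1],
    [[0,0,0.42],[0,0,0],-1],
    [[0,0,0.6],[0,0,0],-1],
    [[0,0,0.78],[0,0,0],-1],
    [[0,0,0.93],[0,0,0.03],-1],
    [[0,-0.1,0.95],[0,0,0.07],-1],
    [[0.005,-0.25,0.95],[0,0,0.115],-1],
    [[0.01,-0.42,0.95],[0,0,0.115],-1],
    [[0.015,-0.6,0.95],[0,0,0.115],-1],
    [[0.017,-0.75,0.95],[0,0,0.115],-1],
    [[0.017,-0.884,0.95],[0,0,0.115],-1],
    [[0.017,-0.884,0.95],[0,0,0.115],-1]
  ]
}}

```text
time_s: 23.87
tcp_pos: [0.5799, 0.0656, 0.2765]
tcp_rot: [0.995, 0.1, 0.0, 0.001]
force: [1.8, 0.3, -0.2]
grip_width: 0.081
finger_force: 59.4
```

Request:
{"api": "jog_arm", "payload": {
  "deltas": [
    [[0,-0.15,0],[0,0,0],-1],
    [[0,-0.3,0],[0,0,0],-1],
    [[0,-0.45,0],[0,0,0],-1],
    [[0,-0.6,0],[0,0,0],-1],
    [[0,-0.75,0],[0,0,0],-1],
    [[0,-0.83,0],[0,0,0],-1],
    [[0,-0.87,0],[0,0,0],-1],
    [[0,-0.89,0],[0,0,0],-1],
    [[0,-0.89,0],[0,0,0],-1],
    [[0,-0.89,0],[0,0,0],-1],
    [[0,-0.89,0],[0,0,0],-1]
  ]
}}

```text
time_s: 24.78
tcp_pos: [0.5802, -0.1071, 0.2762]
tcp_rot: [0.995, 0.102, 0.0, -0.0]
force: [-1.0, 0.4, -1.0]
grip_width: 0.079
finger_force: 59.4
```

Request:
{"api": "jog_arm", "payload": {
  "deltas": [
    [[0,0,-0.15],[0,0,0],-1],
    [[0,0,-0.3],[0,0,0],-1],
    [[0,0,-0.42],[0,0,0],-1],
    [[0,0,-0.54],[0,0,0],-1],
    [[0,0,-0.64],[0,0,0],-1],
    [[0,0,-0.7],[0,0,0],-1],
    [[0,0,-0.73],[0,0,0],-1],
    [[0,0,-0.76],[0,0,0],-1],
    [[0,0,-0.79],[0,0,0],-1],
    [[0,0,-0.82],[0,0,0],-1],
    [[0,0,-0.85],[0,0,0],-1],
    [[0,0,-0.88],[0,0,0],-1],
    [[0,0,-0.91],[0,0,0],-1],
    [[0,0,-0.92],[0,0,0],-1],
    [[0,0,-0.93],[0,0,0],-1],
    [[0,0,-0.935],[0,0,0],-1],
    [[0,0,-0.935],[0,0,0],-1]
  ]
}}

```text
time_s: 26.2
tcp_pos: [0.5799, -0.1084, 0.0902]
tcp_rot: [0.995, 0.101, -0.0, 0.0]
force: [-7.6, -1.0, 19.0]
grip_width: 0.078
finger_force: 62.5
```

Request:
{"api": "jog_arm", "payload": {
  "deltas": [
    [[0,0,0],[0,0,0],-0.4],
    [[0,0,0],[0,0,0],-0.4],
    [[0,0,0],[0,0,0],-0.35],
    [[0,0,0.08],[0,0,0],-0.35],
    [[0,0,0.2],[0,0,0],-0.35],
    [[0,0,0.4],[0,0,0],-0.35],
    [[0,0,0.6],[0,0,0],-0.35],
    [[0,0.1,0.8],[0,0,-0.05],-0.35],
    [[-0.03,0.3,0.8],[0,0,-0.115],-0.3],
    [[-0.066,1,0.8],[0,0,-0.115],-0.3],
    [[-0.066,1,0.8],[0,0,-0.115],-0.3],
    [[-0.066,1,0.8],[0,0,-0.115],-0.3],
    [[-0.066,1,0.8],[0,0,-0.115],-0.3]
  ]
}}

```text
time_s: 27.28
tcp_pos: [0.5663, 0.0962, 0.2493]
tcp_rot: [0.998, 0.057, 0.0, -0.001]
force: [-0.6, -0.0, -0.4]
grip_width: 0.352
finger_force: 0.0
```

Request:
{"api": "jog_arm", "payload": {
  "deltas": [
    [[0,0.2,0],[0,0,0],-0.3],
    [[0,0.4,0],[0,0,0],-0.3],
    [[0,0.6,0],[0,0,0],-0.3],
    [[0,0.8,0],[0,0,0],-0.3],
    [[0,1,0],[0,0,0],-0.3],
    [[0,1,0],[0,0,0],-0.3]
  ]
}}

```text
time_s: 27.78
tcp_pos: [0.5665, 0.2983, 0.2489]
tcp_rot: [0.998, 0.058, 0.0, -0.001]
force: [-1.0, 0.2, 0.4]
grip_width: 0.344
finger_force: 0.0
```

Request:
{"api": "jog_arm", "payload": {
  "deltas": [
    [[0,0.1,0],[0,0,0],-0.3],
    [[0,0.21,0],[0,0,0],-0.3],
    [[0,0.21,0],[0,0,0],-0.3],
    [[0,0.21,0],[0,0,0],-0.3],
    [[0,0.21,0],[0,0,0],-0.3]
  ]
}}

```text
time_s: 28.2
tcp_pos: [0.5668, 0.3334, 0.2489]
tcp_rot: [0.998, 0.057, -0.0, 0.0]
force: [-0.1, -0.8, -0.6]
grip_width: 0.35
finger_force: 0.0
```

```bash
python3 pan.py
```

```text
[0.5668 0.3334 0.2489] yaw 0.1131 w 0.35029738952981454
0.94 (312, 129, 12, 182) x 0.5650 L 0.3383 R 0.3304 yaw 0.107 0.116 xends [0.6397 0.4904]
0.93 (626, 184, 14, 112) x 0.5880 L 0.0692 R -0.0146 yaw -1.402 0.438 xends [0.6489 0.5271]
0.93 (158, 406, 56, 51) x 0.3077 L 0.4613 R 0.4464 yaw -0.631 -0.678 xends [0.3629 0.2526]
knobs [('keeper_left_knob', []), ('keeper_right_knob', [([0.704, 0.305], 0.26)])]
```

Request:
{"api": "jog_arm", "payload": {
  "deltas": [
    [[0,0,-0.2],[0,0,0],-0.3],
    [[0,0,-0.36],[0,0,0],-0.3],
    [[0,0,-0.5],[0,0,0],-0.3],
    [[0,0,-0.6],[0,0,0],-0.3],
    [[0,0,-0.7],[0,0,0],-0.3],
    [[0,0,-0.77],[0,0,0],-0.3],
    [[0,0,-0.815],[0,0,0],-0.3],
    [[0,0,-0.815],[0,0,0],-0.3],
    [[0,0,-0.815],[0,0,0],-0.7],
    [[0,0,-0.815],[0,0,0],-1],
    [[0,0,-0.815],[0,0,0],-1],
    [[0,0,-0.815],[0,0,0],-1],
    [[0,0,-0.815],[0,0,0],-1]
  ]
}}

```text
time_s: 29.48
tcp_pos: [0.5676, 0.3341, 0.0872]
tcp_rot: [0.998, 0.056, 0.001, -0.0]
force: [-0.9, -1.2, 6.9]
grip_width: 0.078
finger_force: 60.9
```

Request:
{"api": "jog_arm", "payload": {
  "deltas": [
    [[0,0,0.1],[0,0,0],-1],
    [[0,0,0.25],[0,0,0],-1],
    [[0,0,0.42],[0,0,0],-1],
    [[0,0,0.6],[0,0,0],-1],
    [[0,0,0.78],[0,0,0],-1],
    [[0,0,0.93],[0,0,0.03],-1],
    [[0,-0.1,0.95],[0,0,0.07],-1],
    [[0.005,-0.25,0.95],[0,0,0.115],-1],
    [[0.01,-0.42,0.95],[0,0,0.115],-1],
    [[0.015,-0.6,0.95],[0,0,0.115],-1],
    [[0.0235,-0.78,0.95],[0,0,0.115],-1],
    [[0.0235,-0.94,0.95],[0,0,0.115],-1],
    [[0.0235,-1,0.95],[0,0,0.115],-1]
  ]
}}

```text
time_s: 30.57
tcp_pos: [0.5713, 0.1302, 0.2765]
tcp_rot: [0.995, 0.101, 0.0, 0.0]
force: [0.1, -0.6, -2.1]
grip_width: 0.082
finger_force: 59.6
```

Request:
{"api": "jog_arm", "payload": {
  "deltas": [
    [[0,-0.15,0],[0,0,0],-1],
    [[0,-0.3,0],[0,0,0],-1],
    [[0,-0.47,0],[0,0,0],-1],
    [[0,-0.65,0],[0,0,0],-1],
    [[0,-0.8,0],[0,0,0],-1],
    [[0,-0.91,0],[0,0,0],-1],
    [[0,-0.97,0],[0,0,0],-1],
    [[0,-0.993,0],[0,0,0],-1],
    [[0,-0.993,0],[0,0,0],-1],
    [[0,-0.993,0],[0,0,0],-1],
    [[0,-0.993,0],[0,0,0],-1]
  ]
}}

```text
time_s: 31.48
tcp_pos: [0.5717, -0.0635, 0.2761]
tcp_rot: [0.995, 0.102, -0.0, -0.0]
force: [1.0, 0.6, -1.6]
grip_width: 0.078
finger_force: 59.6
```

Request:
{"api": "jog_arm", "payload": {
  "deltas": [
    [[0,0,-0.15],[0,0,0],-1],
    [[0,0,-0.3],[0,0,0],-1],
    [[0,0,-0.42],[0,0,0],-1],
    [[0,0,-0.54],[0,0,0],-1],
    [[0,0,-0.64],[0,0,0],-1],
    [[0,0,-0.7],[0,0,0],-1],
    [[0,0,-0.73],[0,0,0],-1],
    [[0,0,-0.76],[0,0,0],-1],
    [[0,0,-0.79],[0,0,0],-1],
    [[0,0,-0.82],[0,0,0],-1],
    [[0,0,-0.85],[0,0,0],-1],
    [[0,0,-0.88],[0,0,0],-1],
    [[0,0,-0.91],[0,0,0],-1],
    [[0,0,-0.92],[0,0,0],-1],
    [[0,0,-0.93],[0,0,0],-1],
    [[0,0,-0.935],[0,0,0],-1],
    [[0,0,-0.935],[0,0,0],-1]
  ]
}}

```text
time_s: 32.9
tcp_pos: [0.5719, -0.0649, 0.0902]
tcp_rot: [0.995, 0.101, 0.0, 0.0]
force: [-5.3, 0.7, 19.6]
grip_width: 0.077
finger_force: 62.6
```

Request:
{"api": "jog_arm", "payload": {
  "deltas": [
    [[0,0,0],[0,0,0],-0.4],
    [[0,0,0],[0,0,0],-0.4],
    [[0,0,0],[0,0,0],-0.35],
    [[0,0,0.08],[0,0,0],-0.35],
    [[0,0,0.2],[0,0,0],-0.35],
    [[0,0,0.4],[0,0,0],-0.35],
    [[0,0,0.6],[0,0,0],-0.35],
    [[0,-0.1,0.8],[0,0,0],-0.35],
    [[-0.2,-0.5,1],[0,0,0],-0.35],
    [[-0.45,-0.9,1],[0,0,0],-0.35],
    [[-0.45,-0.9,1],[0,0,0],-0.35],
    [[-0.45,-0.9,1],[0,0,0],-0.35],
    [[-0.45,-0.9,1],[0,0,0],-0.35],
    [[-0.45,-0.9,1],[0,0,0],-0.35]
  ]
}}

```text
time_s: 34.07
tcp_pos: [0.4798, -0.2486, 0.2901]
tcp_rot: [0.995, 0.1, 0.0, 0.001]
force: [-0.5, 0.0, -0.7]
grip_width: 0.323
finger_force: 0.0
```

```bash
cat > bar.py <<'E'
from h import *
import sys
tag=sys.argv[1]
def quad(c,obs,z):
    for d in vision.outline_of(c,"bar")[:2]:
        m=d["mask"].astype(np.uint8)
        cs,_=cv2.findContours(m,cv2.RETR_EXTERNAL,cv2.CHAIN_APPROX_NONE)
        k=max(cs,key=cv2.contourArea)[:,0]
        P=np.array([plane(ray(c,(v,u),obs),z)[:2] for u,v in k]).astype(np.float32)
        print(c,round(d["score"],2),m.sum(),cv2.boundingRect(m),[np.round(x,4) for x in cv2.minAreaRect(P)])
        np.save(f"bar_{c}_{tag}.npy",P)
o=monitor.get_obs(); print(o["tcp_pos"].round(4),o["qvel"].round(2).tolist())
for c in("wrist","scene","side"):
    cv2.imwrite(f"pics/{c}_{tag}.png",vision.get_image(c)); quad(c,o,.012)
L=[(c,vision.tip_of(c,"bar")) for c in("wrist","scene","side")]
for c,l in L: print(c,[(np.round(d["location"]).tolist(),round(d["score"],2),plane(ray(c,d["location"],o),0)[:2].round(4).tolist()) for d in l[:2]])
E
python3 bar.py b1; python3 rk.py w8
```

```text
[ 0.4798 -0.2486  0.2901] [0.07, 0.01, 0.0, 0.03, -0.01, 0.08]
wrist 0.66 4718 (362, 117, 60, 180) [array([ 0.4777, -0.3353]), array([0.2184, 0.0344]), np.float64(2.5363)]
scene 0.71 1285 (207, 130, 78, 58) [array([ 0.4363, -0.3414]), array([0.2731, 0.0659]), np.float64(1.4445)]
side 0.92 3067 (205, 412, 155, 30) [array([ 0.4437, -0.3359]), array([0.284, 0.045]), np.float64(2.1695)]
side 0.3 4783 (292, 222, 105, 149) [array([ 0.5787, -0.0884]), array([0.1961, 0.2479]), np.float64(10.9378)]
wrist []
scene [([161.0, 244.0], 0.89, [0.4441, -0.3333]), ([234.0, 263.0], 0.57, [0.573, -0.1087])]
side []
[ 0.482  -0.244   0.2889] yaw 0.2044 w 0.323 F [ 0.1  0.3 -0.3]
slot0 [([93.8, 216.5], 0.96, [0.5735, -0.1066]), ([88.8, 255.9], 0.83, [0.5859, -0.1508]), ([94.6, 148.3], 0.56, [0.5626, -0.0207])]
notch_left [([95.6, 65.1], 0.67, [0.5524, 0.0253])]
notch_right [([71.0, 291.3], 0.86, [0.5979, -0.1964])]
keeper_left_pivot [([61.8, 54.1], 0.56, [0.5848, 0.0352])]
keeper_right_pivot [([30.9, 286.5], 0.69, [0.6284, -0.1871])]
rack []
```

View pics/wrist_b1.png

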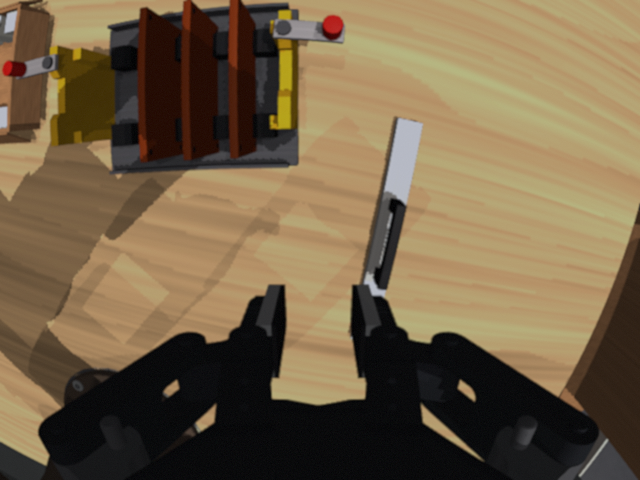

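The bar has been knocked to about (0.444, -0.335), yaw about 0.04; all three panels stand in their slots. I'll take a closer look at the bar.

Request:
{"api": "jog_arm", "payload": {
  "deltas": [
    [[-0.3,0,0],[0,0,-0.2],-0.35],
    [[-0.3,0,0],[0,0,-0.2],-0.35],
    [[-0.3,0,0],[0,0,-0.2],-0.35],
    [[-0.3,0,0],[0,0,-0.2],-0.35],
    [[-0.3,0,0],[0,0,-0.2],-0.35],
    [[-0.3,0,0],[0,0,-0.2],-0.35],
    [[-0.3,0,0],[0,0,-0.2],-0.35]
  ]
}}

```text
time_s: 35.45
tcp_pos: [0.4224, -0.2449, 0.289]
tcp_rot: [1.0, 0.023, 0.0, 0.0]
force: [0.0, 0.2, 0.3]
grip_width: 0.326
finger_force: 0.0
```

```bash
cat > bar2.py <<'E'
from h import *
import sys
o=monitor.get_obs(); print(o["tcp_pos"].round(4),"yaw",2*np.arctan2(o["tcp_rot"][1],o["tcp_rot"][0]),o["q"].round(2).tolist())
im=vision.get_image("wrist"); cv2.imwrite(f"pics/{sys.argv[1]}.png",im)
ds=vision.outline_of("wrist","bar"); m=ds[0]["mask"]; print(ds[0]["score"],cv2.boundingRect(m.astype(np.uint8)))
h=cv2.cvtColor(im,cv2.COLOR_BGR2HSV); w=(h[...,1]<60)&(h[...,2]>90)&cv2.dilate(m.astype(np.uint8),np.ones((7,7))).astype(bool)
def pw(z,msk): 
    v,u=np.where(msk); return np.array([plane(ray("wrist",(a,b),o),z)[:2] for a,b in zip(v,u)]).astype(np.float32)
P=pw(.012,w); print("white rect z=.012",[np.round(x,4) for x in cv2.minAreaRect(P)], "n",len(P))
dk=(h[...,2]<60)&m; dk=cv2.morphologyEx(dk.astype(np.uint8),cv2.MORPH_OPEN,np.ones((3,3)))
n,l,s,c=cv2.connectedComponentsWithStats(dk); i=1+s[1:,4].argmax(); Q=pw(.049,l==i); print("handle rect z=.049",[np.round(x,4) for x in cv2.minAreaRect(Q)],s[i])
E
python3 bar2.py b2
```

```text
[ 0.4224 -0.2449  0.289 ] yaw 0.046756916321036776 [-0.59, 0.19, 1.89, 0.0, 1.06, 0.94]
0.74 (379, 56, 39, 240)Traceback (most recent call last):
  File "bar2.py", line 9, in <module>
    P=pw(.012,w); print("white rect z=.012",[np.round(x,4) for x in cv2.minAreaRect(P)], "n",len(P))
  File "bar2.py", line 8, in pw
    v,u=np.where(msk); return np.array([plane(ray("wrist",(a,b),o),z)[:2] for a,b in zip(v,u)]).astype(np.float32)
                                              ~~~^^^^^^^^^^^^^^^^^
  File "h.py", line 10, in ray
    K,A,t=model(n); u=(rc[1]-K[0,2])/K[0,0]; v=(rc[0]-K[1,2])/K[1,1]
          ~~~~~^^^
  File "h.py", line 5, in model
    m=vision.camera_model(n); K=m["K"]
ValueError: time passes only in moves, steps and waits
```

View pics/b2.png

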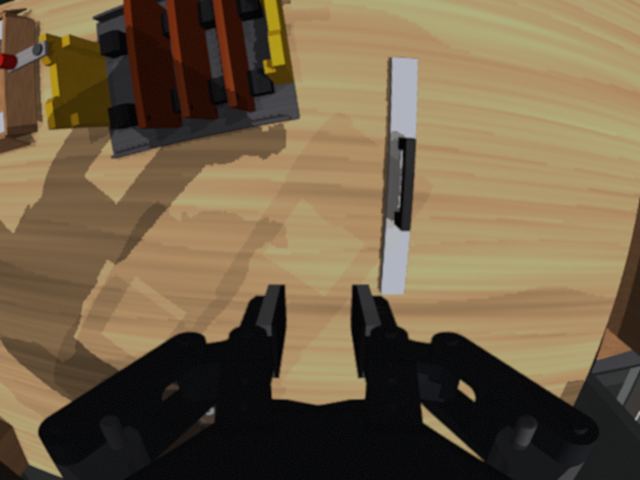

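The whole bar is now in view, columns 380 to 417 and rows 57 to 294, with its handle at (405,183). I'll cache the camera models and rerun.

```bash
sed -i 's/^def model(n):/from functools import lru_cache\n@lru_cache(None)\ndef model(n):/' h.py; python3 bar2.py b3; python3 - <<'E'
from h import *
o=monitor.get_obs()
# top-face corners read off b2: far end, near end (row,col)
for nm,(r,c) in dict(farL=(57,391),farR=(58,417),nearL=(293,381),nearR=(294,404)).items(): print(nm,plane(ray("wrist",(r,c),o),.012)[:2].round(4))
E
```

```text
[ 0.4221 -0.2448  0.2889] yaw 0.046632676632742835 [-0.59, 0.19, 1.89, 0.0, 1.06, 0.94]
0.61 (380, 56, 38, 239)
white rect z=.012 [array([ 0.4436, -0.3376]), array([0.2841, 0.0318]), np.float64(1.7682)] n 4169
handle rect z=.049 [array([ 0.444 , -0.3329]), array([0.0969, 0.0181]), np.float64(1.6137)] [ 394  138   21   92 1144]
farL [ 0.5832 -0.3174]
farR [ 0.5856 -0.3473]
nearL [ 0.3025 -0.3278]
nearR [ 0.3018 -0.3575]
```

Request:
{"api": "jog_arm", "payload": {
  "deltas": [
    [[0.11,-0.463,-0.3],[0,0,-0.016],-0.3],
    [[0.11,-0.463,-0.5],[0,0,-0.016],-0.3],
    [[0.11,-0.463,-0.65],[0,0,-0.016],-0.3],
    [[0.11,-0.463,-0.74],[0,0,-0.016],-0.3],
    [[0.11,-0.463,-0.74],[0,0,-0.016],-0.3],
    [[0.11,-0.463,-0.74],[0,0,-0.016],-0.3]
  ]
}}

```text
time_s: 36.15
tcp_pos: [0.4421, -0.3369, 0.1371]
tcp_rot: [1.0, 0.016, -0.002, -0.002]
force: [-1.0, 0.3, 0.1]
grip_width: 0.351
finger_force: 0.0
```

```bash
python3 - <<'E'
from h import *
o=monitor.get_obs(); print(o["tcp_pos"].round(4),2*np.arctan2(o["tcp_rot"][1],o["tcp_rot"][0]))
im=vision.get_image("wrist"); cv2.imwrite("pics/b4.png",im)
h=cv2.cvtColor(im,cv2.COLOR_BGR2HSV)
def near(r): return [p.round(0).tolist() for p in r]
# bar far half: white columns per row
for r in range(30,200,20):
    c=np.where((h[r,:,1]<60)&(h[r,:,2]>90))[0]; c=c[(c>250)&(c<390)]
    if len(c): 
        a,b=plane(ray("wrist",(r,c[0]-.5),o),.012)[:2],plane(ray("wrist",(r,c[-1]+.5),o),.012)[:2]; print(r,c[0],c[-1],a.round(4),b.round(4))
E
```

```text
[ 0.4421 -0.3369  0.1371] 0.03267116652745083
50 300 343 [ 0.5709 -0.3184] [ 0.572 -0.349]
70 300 343 [ 0.5562 -0.3189] [ 0.5573 -0.3495]
90 300 343 [ 0.5418 -0.3194] [ 0.5429 -0.35  ]
110 300 342 [ 0.5275 -0.3198] [ 0.5286 -0.3498]
130 300 342 [ 0.5133 -0.3203] [ 0.5144 -0.3503]
150 300 342 [ 0.4991 -0.3207] [ 0.5002 -0.3509]
170 331 342 [ 0.4856 -0.343 ] [ 0.4859 -0.3515]
190 331 342 [ 0.4711 -0.3436] [ 0.4715 -0.3522]
```

View pics/b4.png

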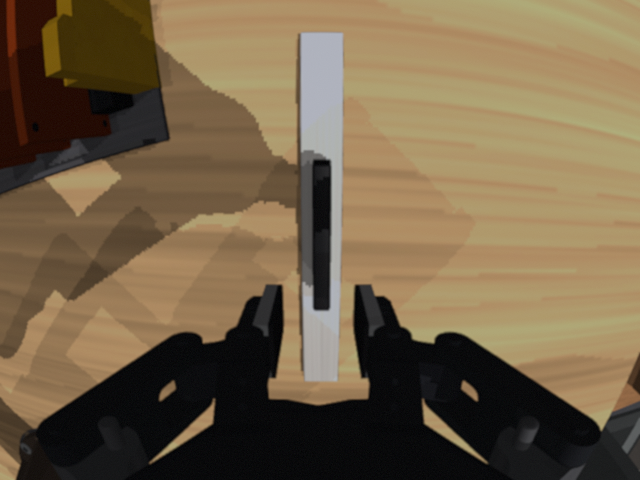

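The bar is centred under the jaws, with its far end at row 32 and the handle at columns 313 to 330, so I'll grasp it.

Request:
{"api": "jog_arm", "payload": {
  "deltas": [
    [[0,-0.004,-0.15],[0,0,0],-0.3],
    [[0,-0.004,-0.28],[0,0,0],-0.3],
    [[0,-0.004,-0.38],[0,0,0],-0.3],
    [[0,-0.004,-0.46],[0,0,0],-0.3],
    [[0,-0.004,-0.52],[0,0,0],-0.3],
    [[0,-0.004,-0.55],[0,0,0],-0.3],
    [[0,-0.004,-0.55],[0,0,0],-0.3],
    [[0,-0.004,-0.55],[0,0,0],-0.7],
    [[0,-0.004,-0.55],[0,0,0],-1],
    [[0,-0.004,-0.55],[0,0,0],-1],
    [[0,-0.004,-0.55],[0,0,0],-1],
    [[0,-0.004,-0.55],[0,0,0],-1],
    [[0,-0.004,-0.55],[0,0,0],-1]
  ]
}}

```text
time_s: 37.28
tcp_pos: [0.4443, -0.3386, 0.0324]
tcp_rot: [1.0, 0.017, 0.001, 0.001]
force: [-0.4, 2.1, 8.7]
grip_width: 0.125
finger_force: 59.9
```

Request:
{"api": "jog_arm", "payload": {
  "deltas": [
    [[0,0,0.1],[0,0,0],-1],
    [[0,0,0.25],[0,0,0],-1],
    [[0,0,0.42],[0,0,0],-1],
    [[0,0,0.6],[0,0,0],-1],
    [[0,0,0.78],[0,0,0],-1],
    [[0,0,0.95],[0,0,0],-1],
    [[0,0,1],[0,0,0],-1],
    [[0,0,1],[0,0,0],-1]
  ]
}}

```text
time_s: 37.95
tcp_pos: [0.4449, -0.3393, 0.2347]
tcp_rot: [1.0, 0.017, 0.002, 0.002]
force: [0.2, -0.5, -2.9]
grip_width: 0.125
finger_force: 59.3
```

Request:
{"api": "jog_arm", "payload": {
  "deltas": [
    [[0.02,0.05,0.05],[0,0,0.1],-1],
    [[0.05,0.1,0.1],[0,0,0.2],-1],
    [[0.08,0.17,0.15],[0,0,0.3],-1],
    [[0.11,0.24,0.15],[0,0,0.4],-1],
    [[0.14,0.3,0.15],[0,0,0.5],-1],
    [[0.17,0.36,0.15],[0,0,0.6],-1],
    [[0.2,0.42,0.15],[0,0,0.738],-1],
    [[0.22,0.42,0.15],[0,0,0.738],-1]
  ]
}}

```text
time_s: 38.62
tcp_pos: [0.4872, -0.252, 0.2593]
tcp_rot: [0.952, 0.305, -0.001, -0.001]
force: [-0.5, -0.7, -2.7]
grip_width: 0.125
finger_force: 59.2
```

Request:
{"api": "jog_arm", "payload": {
  "deltas": [
    [[0.03,0.06,0],[0,0,0.1],-1],
    [[0.06,0.12,0],[0,0,0.2],-1],
    [[0.09,0.18,0],[0,0,0.3],-1],
    [[0.12,0.24,0],[0,0,0.4],-1],
    [[0.15,0.3,0],[0,0,0.5],-1],
    [[0.18,0.36,0],[0,0,0.6],-1],
    [[0.2,0.42,0],[0,0,0.738],-1],
    [[0.22,0.42,0],[0,0,0.738],-1]
  ]
}}

```text
time_s: 39.28
tcp_pos: [0.5312, -0.1687, 0.2597]
tcp_rot: [0.826, 0.563, -0.001, -0.001]
force: [0.9, 0.2, -2.6]
grip_width: 0.123
finger_force: 59.2
```

Request:
{"api": "jog_arm", "payload": {
  "deltas": [
    [[0.03,0.06,0],[0,0,0.1],-1],
    [[0.06,0.12,0],[0,0,0.2],-1],
    [[0.09,0.18,0],[0,0,0.3],-1],
    [[0.12,0.24,0],[0,0,0.4],-1],
    [[0.15,0.3,0],[0,0,0.5],-1],
    [[0.18,0.36,0],[0,0,0.6],-1],
    [[0.2,0.41,0],[0,0,0.7],-1],
    [[0.2145,0.418,0],[0,0,0.738],-1],
    [[0.2145,0.418,0],[0,0,0.738],-1],
    [[0.2145,0.418,0],[0,0,0.738],-1],
    [[0.2145,0.418,0],[0,0,0.738],-1]
  ]
}}

```text
time_s: 40.2
tcp_pos: [0.5742, -0.0872, 0.2605]
tcp_rot: [0.634, 0.773, -0.0, -0.0]
force: [0.4, -0.1, -2.4]
grip_width: 0.123
finger_force: 59.2
```

```bash
python3 rk.py w9; python3 - <<'E'
from h import *
o=monitor.get_obs(); im=cv2.imread("pics/w9.png"); print(o["q"].round(2).tolist())
z=o["tcp_pos"][2]-.0324+.012   # bar top face now
h=cv2.cvtColor(im,cv2.COLOR_BGR2HSV)
for r in range(10,240,20):
    c=np.where((h[r,:,1]<60)&(h[r,:,2]>90))[0]; c=c[(c>230)&(c<410)]
    if len(c): print(r,c[0],c[-1],plane(ray("wrist",(r,c[0]-.5),o),z)[:2].round(4),plane(ray("wrist",(r,c[-1]+.5),o),z)[:2].round(4))
E
```

```text
[ 0.5742 -0.0872  0.2605] yaw 1.7685 w 0.123 F [ 0.4 -0.1 -2.4]
slot0 []
notch_left []
notch_right []
keeper_left_pivot [([68.2, 364.1], 0.98, [0.5837, 0.036])]
keeper_right_pivot []
rack []
[-0.2, 0.36, 1.73, -0.0, 1.06, -0.4]
10 283 354 [0.535  0.0338] [0.5649 0.04  ]
30 283 375 [0.5369 0.0247] [0.5755 0.033 ]
50 284 374 [0.5392 0.0158] [0.5768 0.0239]
70 284 373 [0.541  0.0071] [0.5781 0.015 ]
90 232 353 [ 0.5206 -0.005 ] [0.5716 0.0044]
110 284 352 [ 0.5445 -0.0099] [ 0.5729 -0.0041]
130 241 352 [ 0.5278 -0.0215] [ 0.5747 -0.0125]
150 284 385 [ 0.5477 -0.0268] [ 0.5905 -0.0178]
170 242 408 [ 0.5313 -0.0386] [ 0.6025 -0.0239]
190 284 351 [ 0.551  -0.0439] [ 0.5798 -0.038 ]
210 231 406 [ 0.5292 -0.0572] [ 0.606  -0.0415]
230 231 404 [ 0.5304 -0.0664] [ 0.6075 -0.0506]
```

View pics/w9.png

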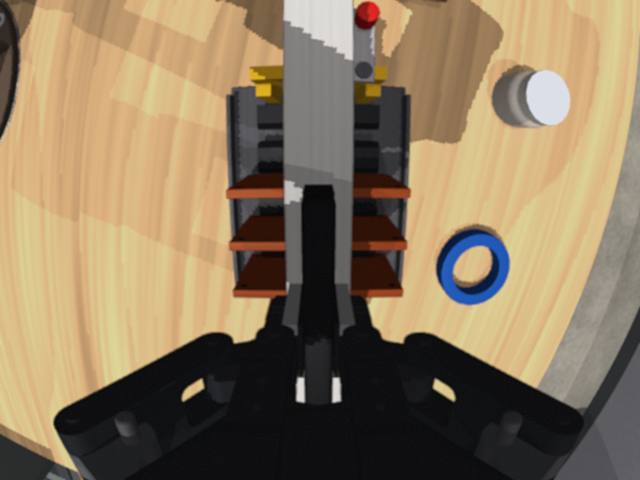

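Request:
{"api": "jog_arm", "payload": {
  "deltas": [
    [[0,0,-0.1],[0,0,0.006],-1],
    [[0,0,-0.22],[0,0,0.006],-1],
    [[0,0,-0.32],[0,0,0.006],-1],
    [[0,0,-0.4],[0,0,0.006],-1],
    [[0,0,-0.45],[0,0,0.006],-1],
    [[0,0,-0.48],[0,0,0.006],-1],
    [[0,0,-0.5],[0,0,0.006],-1],
    [[0,0,-0.52],[0,0,0.006],-1],
    [[0,0,-0.54],[0,0,0.006],-1],
    [[0,0,-0.56],[0,0,0.006],-1],
    [[0,0,-0.57],[0,0,0.006],-1],
    [[0,0,-0.57],[0,0,0.006],-1]
  ]
}}

```text
time_s: 41.55
tcp_pos: [0.5744, -0.0866, 0.1469]
tcp_rot: [0.631, 0.776, -0.0, -0.0]
force: [-0.0, 0.5, -3.3]
grip_width: 0.126
finger_force: 59.1
```

Request:
{"api": "jog_arm", "payload": {
  "deltas": [
    [[0,0,-0.005],[0,0,0],-1],
    [[0,0,-0.01],[0,0,0],-1],
    [[0,0,-0.012],[0,0,0],-1],
    [[0,0,-0.012],[0,0,0],-1]
  ]
}}

```text
time_s: 41.88
tcp_pos: [0.5746, -0.0866, 0.1447]
tcp_rot: [0.631, 0.776, 0.0, 0.0]
force: [-0.2, -0.3, -3.3]
grip_width: 0.125
finger_force: 59.1
```

Not touching yet, so I'll lower it a little more.

Request:
{"api": "jog_arm", "payload": {
  "deltas": [
    [[0,0,-0.005],[0,0,0],-1],
    [[0,0,-0.008],[0,0,0],-1],
    [[0,0,-0.008],[0,0,0],-1]
  ]
}}

```text
time_s: 42.13
tcp_pos: [0.5748, -0.0866, 0.1444]
tcp_rot: [0.631, 0.776, 0.0, 0.0]
force: [-5.7, 1.4, 18.0]
grip_width: 0.127
finger_force: 62.1
```

Request:
{"api": "jog_arm", "payload": {
  "deltas": [
    [[0,0,-0.004],[0,0,0],-1],
    [[0,0,-0.006],[0,0,0],-1],
    [[0,0,-0.006],[0,0,0],-1]
  ]
}}

```text
time_s: 42.38
tcp_pos: [0.5749, -0.0866, 0.1443]
tcp_rot: [0.631, 0.776, 0.0, 0.001]
force: [-12.5, 2.7, 37.3]
grip_width: 0.127
finger_force: 64.8
```

Request:
{"api": "jog_arm", "payload": {
  "deltas": [
    [[0,0,0.012],[0,0,0],-1],
    [[0,0,0.012],[0,0,0],-0.6],
    [[0,0,0.012],[0,0,0],-0.3],
    [[0,0,0.012],[0,0,0],-0.3],
    [[0,0,0.05],[0,0,0],-0.3],
    [[0,0,0.15],[0,0,0],-0.3],
    [[0,0,0.3],[0,0,0],-0.3],
    [[0,0,0.45],[0,0,0],-0.3],
    [[0.019,0.2,0.5],[0,0,0],-0.3],
    [[0.019,0.4,0.5],[0,0,0],-0.3],
    [[0.019,0.6,0.5],[0,0,0],-0.3],
    [[0.019,0.782,0.5],[0,0,0],-0.3],
    [[0.019,0.782,0.5],[0,0,0],-0.3],
    [[0.019,0.782,0.5],[0,0,0],-0.3],
    [[0.019,0.782,0.5],[0,0,0],-0.3]
  ]
}}

```text
time_s: 43.63
tcp_pos: [0.5783, 0.0698, 0.2421]
tcp_rot: [0.63, 0.776, -0.0, 0.0]
force: [-0.3, -0.4, -0.3]
grip_width: 0.351
finger_force: 0.0
```

```bash
python3 - <<'E'
from h import *
o=monitor.get_obs(); print(o["tcp_pos"].round(4))
ims=[]
for c in("wrist","scene","side"):
    im=vision.get_image(c); cv2.imwrite(f"pics/{c}_10.png",im)
    for n in("keeper_left_knob","keeper_right_knob"):
        print(c,n,[(np.round(d["location"]).tolist(),round(d["score"],2),plane(ray(c,d["location"],o),.157)[:2].round(4).tolist()) for d in vision.tip_of(c,n)[:2]])
    print(c,"bar",[(round(d["score"],2),plane(ray(c,d["location"],o),.112)[:2].round(4).tolist()) for d in vision.tip_of(c,"bar")[:2]])
E
```

```text
[0.5783 0.0698 0.2421]
wrist keeper_left_knob [([243.0, 316.0], 0.62, [0.5769, 0.0718])]
wrist keeper_right_knob [([389.0, 278.0], 0.57, [0.5726, -0.0487])]
wrist bar [(0.78, [0.5772, -0.0872])]
scene keeper_left_knob [([241.0, 314.0], 0.57, [0.5755, 0.0751])]
scene keeper_right_knob [([180.0, 205.0], 0.51, [0.6291, -0.2185]), ([233.0, 307.0], 0.44, [0.5709, 0.0503])]
scene bar [(0.91, [0.5815, -0.0789])]
side keeper_left_knob [([223.0, 338.0], 0.72, [0.5742, 0.0717])]
side keeper_right_knob [([325.0, 379.0], 0.61, [0.6265, -0.2246])]
side bar [(0.66, [0.5741, -0.0926]), (0.27, [0.5618, -0.1733])]
```

Request:
{"api": "jog_arm", "payload": {
  "deltas": [
    [[0,0,-0.15],[0,0,0],-0.3],
    [[0,0,-0.28],[0,0,0],-0.3],
    [[0,0,-0.36],[0,0,0],-0.3],
    [[0,0,-0.42],[0,0,0],-0.3],
    [[0,0,-0.46],[0,0,0],-0.3],
    [[0,0,-0.485],[0,0,0],-0.3],
    [[0,0,-0.485],[0,0,0],-0.3],
    [[0,0,-0.485],[0,0,0],-0.8],
    [[0,0,-0.485],[0,0,0],-1],
    [[0,0,-0.485],[0,0,0],-1],
    [[0,0,-0.485],[0,0,0],-1],
    [[0,0,-0.485],[0,0,0],-1]
  ]
}}

```text
time_s: 45.23
tcp_pos: [0.5786, 0.0699, 0.1455]
tcp_rot: [0.631, 0.776, 0.0, 0.0]
force: [-1.9, 1.5, 6.5]
grip_width: 0.156
finger_force: 58.8
```

Request:
{"api": "jog_arm", "payload": {
  "deltas": [
    [[-0.0295,-0.0065,0],[0,0,0],-1],
    [[-0.058,-0.0185,0],[0,0,0],-1],
    [[-0.082,-0.033,0],[0,0,0],-1],
    [[-0.104,-0.0515,0],[0,0,0],-1],
    [[-0.123,-0.073,0],[0,0,0],-1],
    [[-0.1385,-0.097,0],[0,0,0],-1],
    [[-0.15,-0.1225,0],[0,0,0],-1],
    [[-0.1575,-0.15,0],[0,0,0],-1],
    [[-0.1605,-0.169,0],[0,0,0],-1],
    [[-0.161,-0.188,0],[0,0,0],-1],
    [[-0.16,-0.207,0],[0,0,0],-1],
    [[-0.159,-0.22,0],[0,0,0],-1],
    [[-0.159,-0.22,0],[0,0,0],-1]
  ]
}}

```text
time_s: 46.32
tcp_pos: [0.5464, 0.0259, 0.1456]
tcp_rot: [0.631, 0.776, 0.0, -0.0]
force: [-5.1, 11.3, 19.1]
grip_width: 0.146
finger_force: 75.4
```

Request:
{"api": "jog_arm", "payload": {
  "deltas": [
    [[0,0,0],[0,0,0],-0.6],
    [[0,0,0],[0,0,0],-0.3],
    [[0,0,0],[0,0,0],-0.3],
    [[0,0,0.1],[0,0,0],-0.3],
    [[0,0,0.25],[0,0,0],-0.3],
    [[0,0,0.45],[0,0,0],-0.3],
    [[0.1,-0.2,0.5],[0,0,0],-0.3],
    [[0.2,-0.4,0.5],[0,0,0],-0.3],
    [[0.3,-0.6,0.5],[0,0,0],-0.3],
    [[0.4,-0.8,0.5],[0,0,0],-0.3],
    [[0.46,-1,0.5],[0,0,0],-0.3]
  ]
}}

```text
time_s: 47.23
tcp_pos: [0.6352, -0.1635, 0.2448]
tcp_rot: [0.63, 0.776, 0.0, 0.0]
force: [0.8, 0.8, -0.4]
grip_width: 0.348
finger_force: 0.0
```

Request:
{"api": "jog_arm", "payload": {
  "deltas": [
    [[0,-0.15,0],[0,0,0],-0.3],
    [[0,-0.27,0],[0,0,0],-0.3],
    [[0,-0.27,0],[0,0,0],-0.3],
    [[0,-0.27,0],[0,0,0],-0.3],
    [[0,-0.27,0],[0,0,0],-0.3]
  ]
}}

```text
time_s: 47.65
tcp_pos: [0.6339, -0.2153, 0.2445]
tcp_rot: [0.631, 0.776, -0.0, -0.0]
force: [-0.6, 0.1, -0.5]
grip_width: 0.346
finger_force: 0.0
```

```bash
python3 - <<'E'
from h import *
o=monitor.get_obs(); print(o["tcp_pos"].round(4))
for c in("wrist","side"):
    im=vision.get_image(c); cv2.imwrite(f"pics/{c}_11.png",im)
    for n in("keeper_left_knob","keeper_right_knob"):
        print(c,n,[(np.round(d["location"]).tolist(),round(d["score"],2),plane(ray(c,d["location"],o),.157)[:2].round(4).tolist()) for d in vision.tip_of(c,n)[:2]])
E
```

```text
[ 0.6339 -0.2153  0.2445]
wrist keeper_left_knob []
wrist keeper_right_knob [([263.0, 310.0], 0.9, [0.632, -0.2277])]
side keeper_left_knob [([220.0, 331.0], 0.39, [0.5592, 0.085])]
side keeper_right_knob [([327.0, 381.0], 0.8, [0.6289, -0.2299])]
```

Request:
{"api": "jog_arm", "payload": {
  "deltas": [
    [[0.015,-0.06,-0.1],[0,0,0],-0.3],
    [[0.015,-0.06,-0.22],[0,0,0],-0.3],
    [[0.015,-0.06,-0.32],[0,0,0],-0.3],
    [[0.015,-0.06,-0.4],[0,0,0],-0.3],
    [[0.015,-0.06,-0.46],[0,0,0],-0.3],
    [[0.015,-0.06,-0.5],[0,0,0],-0.3],
    [[0.015,-0.06,-0.5],[0,0,0],-0.3],
    [[0.015,-0.06,-0.5],[0,0,0],-0.8],
    [[0.015,-0.06,-0.5],[0,0,0],-1],
    [[0.015,-0.06,-0.5],[0,0,0],-1],
    [[0.015,-0.06,-0.5],[0,0,0],-1],
    [[0.015,-0.06,-0.5],[0,0,0],-1]
  ]
}}

```text
time_s: 48.95
tcp_pos: [0.6374, -0.2278, 0.1456]
tcp_rot: [0.631, 0.776, 0.0, 0.0]
force: [-2.3, -0.6, 1.2]
grip_width: 0.16
finger_force: 58.9
```

Request:
{"api": "jog_arm", "payload": {
  "deltas": [
    [[-0.0295,-0.0055,0],[0,0,0],-1],
    [[-0.0605,-0.006,0],[0,0,0],-1],
    [[-0.0885,-0.002,0],[0,0,0],-1],
    [[-0.1155,0.0065,0],[0,0,0],-1],
    [[-0.1415,0.019,0],[0,0,0],-1],
    [[-0.1655,0.0345,0],[0,0,0],-1],
    [[-0.186,0.054,0],[0,0,0],-1],
    [[-0.204,0.076,0],[0,0,0],-1],
    [[-0.214,0.0925,0],[0,0,0],-1],
    [[-0.222,0.11,0],[0,0,0],-1],
    [[-0.2285,0.1275,0],[0,0,0],-1],
    [[-0.2315,0.14,0],[0,0,0],-1],
    [[-0.2315,0.14,0],[0,0,0],-1]
  ]
}}

```text
time_s: 50.03
tcp_pos: [0.5905, -0.1995, 0.1454]
tcp_rot: [0.63, 0.776, -0.0, 0.0]
force: [-2.2, -10.9, 12.3]
grip_width: 0.158
finger_force: 61.9
```

Request:
{"api": "jog_arm", "payload": {
  "deltas": [
    [[0,0,0],[0,0,0],-0.6],
    [[0,0,0],[0,0,0],-0.3],
    [[0,0,0],[0,0,0],-0.3],
    [[0,0,0.1],[0,0,0],-0.3],
    [[0,0,0.25],[0,0,0],-0.3],
    [[0,0,0.45],[0,0,0],-0.3],
    [[0,-0.1,0.65],[0,0,0],-0.3],
    [[-0.2,-0.3,0.8],[0,0,0],-0.3],
    [[-0.4,-0.5,0.9],[0,0,0],-0.3],
    [[-0.4,-0.7,0.9],[0,0,0],-0.3],
    [[-0.4,-0.7,0.9],[0,0,0],-0.3],
    [[-0.4,-0.7,0.9],[0,0,0],-0.3]
  ]
}}

```text
time_s: 51.03
tcp_pos: [0.509, -0.3448, 0.3265]
tcp_rot: [0.632, 0.775, -0.001, 0.001]
force: [0.3, -0.4, 0.2]
grip_width: 0.352
finger_force: 0.0
```

```bash
python3 - <<'E'
from h import *
o=monitor.get_obs(); print(o["tcp_pos"].round(4),o["time_s"])
ims=[]
for c,(r,k) in dict(wrist=None or (40,100),scene=(140,180),side=(200,260)).items():
    im=vision.get_image(c); cv2.imwrite(f"pics/{c}_12.png",im)
    for n in("keeper_left_knob","keeper_right_knob","keeper_left_pivot","keeper_right_pivot"):
        print(c,n,[(np.round(d["location"]).tolist(),round(d["score"],2),plane(ray(c,d["location"],o),.157 if "knob" in n else .127)[:2].round(4).tolist()) for d in vision.tip_of(c,n)[:2]])
    print(c,"bar",[(round(d["score"],2),plane(ray(c,d["location"],o),.112)[:2].round(4).tolist()) for d in vision.tip_of(c,"bar")[:2]])
    if c!="wrist": ims.append(cv2.resize(im[r:r+190,k:k+170],(400,447),interpolation=2))
cv2.imwrite("pics/end.png",np.hstack(ims))
E
```

```text
[ 0.509  -0.3448  0.3265] 51.0333
wrist keeper_left_knob []
wrist keeper_right_knob [([76.0, 448.0], 0.56, [0.5921, -0.2022])]
wrist keeper_left_pivot []
wrist keeper_right_pivot [([76.0, 471.0], 0.56, [0.6249, -0.1883])]
wrist bar []
scene keeper_left_knob [([223.0, 310.0], 0.48, [0.547, 0.0357])]
scene keeper_right_knob [([175.0, 224.0], 0.65, [0.589, -0.1993])]
scene keeper_left_pivot [([242.0, 298.0], 0.86, [0.5865, 0.0381])]
scene keeper_right_pivot [([195.0, 218.0], 0.89, [0.6233, -0.1865])]
scene bar [(0.75, [0.5802, -0.0837])]
side keeper_left_knob []
side keeper_right_knob [([316.0, 358.0], 0.73, [0.5907, -0.2009])]
side keeper_left_pivot []
side keeper_right_pivot [([319.0, 376.0], 0.58, [0.6299, -0.1868])]
side bar []
```

View pics/end.png

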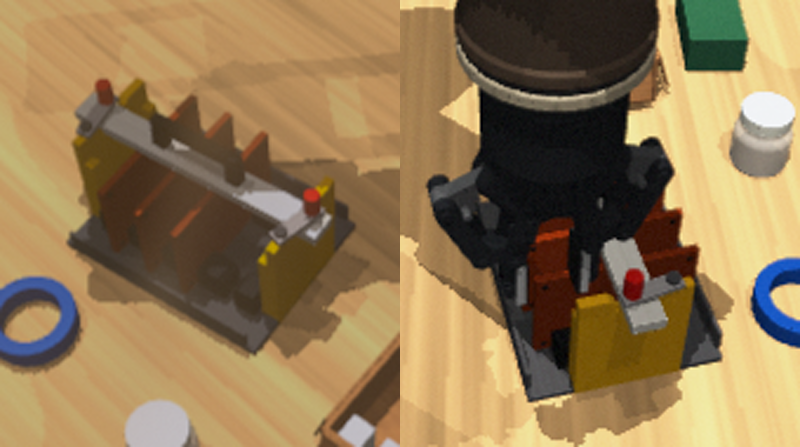

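Both keepers lie over the bar ends in the crop, with the knobs at (103,90) and (312,200). I'll check the left angle more closely.

Request:
{"api": "jog_arm", "payload": {
  "deltas": [
    [[0.1,0.3,0],[0,0,0],-0.3],
    [[0.2,0.6,0],[0,0,0],-0.3],
    [[0.3,0.8,0],[0,0,0],-0.3],
    [[0.3,1,0],[0,0,0],-0.3],
    [[0.3,1,0],[0,0,0],-0.3],
    [[0.3,1,0],[0,0,0],-0.3],
    [[0.3,1,0],[0,0,0],-0.3]
  ]
}}

```text
time_s: 52.52
tcp_pos: [0.5714, -0.1375, 0.325]
tcp_rot: [0.629, 0.777, 0.0, 0.0]
force: [0.5, -0.5, -0.4]
grip_width: 0.351
finger_force: 0.0
```

```bash
python3 - <<'E'
from h import *
o=monitor.get_obs(); print(o["tcp_pos"].round(4))
im=vision.get_image("wrist")
cv2.imwrite("pics/w13.png",im)
for n in("keeper_left_knob","keeper_left_pivot"):
    print(n,[(np.round(d["location"]).tolist(),round(d["score"],2),plane(ray("wrist",d["location"],o),.157 if "knob" in n else .127)[:2].round(4).tolist()) for d in vision.tip_of("wrist",n)[:2]])
h=cv2.cvtColor(im,cv2.COLOR_BGR2HSV)
m=(((h[...,0]<5)|(h[...,0]>175))&(h[...,1]>190)&(h[...,2]>60)).astype(np.uint8)
n,_,s,ct=cv2.connectedComponentsWithStats(m)
print([(s[i].tolist(),plane(ray("wrist",ct[i][::-1],o),.150)[:2].round(4)) for i in range(1,n) if s[i,4]>60])
for q in(0,.15,.3): print(q,proj("wrist",[.5828-.038*np.cos(.202-q),.0327-.038*np.sin(.202-q),.157],o).round(0))
E
```

```text
[ 0.5714 -0.1375  0.325 ]
keeper_left_knob [([10.0, 329.0], 0.92, [0.5443, 0.0359])]
keeper_left_pivot [([30.0, 372.0], 0.63, [0.5843, 0.036])]
[([322, 4, 17, 19, 242], array([0.545 , 0.0356])), ([318, 281, 14, 15, 177], array([ 0.5922, -0.2041]))]
0 [328.  22.]
0.15 [329.  16.]
0.3 [330.  10.]
```

The left keeper still reads about 0.2 to 0.3 rad and the right about 0.15 rad, because the knobs slid along the pads. I'll push each knob fully home from outside with shut fingers.

Request:
{"api": "jog_arm", "payload": {
  "deltas": [
    [[-0.04,0.2,0],[0,0,0],-1],
    [[-0.08,0.4,0],[0,0,0],-1],
    [[-0.12,0.6,0],[0,0,0],-1],
    [[-0.16,0.8,-0.1],[0,0,0],-1],
    [[-0.16,0.95,-0.25],[0,0,0],-1],
    [[-0.16,1,-0.4],[0,0,0],-1],
    [[-0.16,1,-0.55],[0,0,0],-1],
    [[-0.16,1,-0.65],[0,0,0],-1],
    [[-0.16,1,-0.75],[0,0,0],-1],
    [[-0.16,1,-0.82],[0,0,0],-1],
    [[-0.16,1,-0.87],[0,0,0],-1],
    [[-0.16,1,-0.87],[0,0,0],-1],
    [[-0.16,1,-0.87],[0,0,0],-1]
  ]
}}

```text
time_s: 53.75
tcp_pos: [0.5391, 0.0594, 0.1509]
tcp_rot: [0.631, 0.776, -0.0, -0.0]
force: [0.7, -0.3, 0.2]
grip_width: 0.002
finger_force: 0.0
```

Request:
{"api": "jog_arm", "payload": {
  "deltas": [
    [[0.004,-0.02,0],[0,0,0],-1],
    [[0.008,-0.04,0],[0,0,0],-1],
    [[0.012,-0.06,0],[0,0,0],-1],
    [[0.015,-0.073,0],[0,0,0],-1],
    [[0.016,-0.08,0],[0,0,0],-1],
    [[0.016,-0.08,0],[0,0,0],-1]
  ]
}}

```text
time_s: 54.25
tcp_pos: [0.5425, 0.0438, 0.1512]
tcp_rot: [0.631, 0.776, 0.0, 0.0]
force: [0.2, 0.6, 0.3]
grip_width: 0.0
finger_force: 0.0
```

Request:
{"api": "jog_arm", "payload": {
  "deltas": [
    [[0.002,-0.01,0],[0,0,0],-1],
    [[0.003,-0.015,0],[0,0,0],-1],
    [[0.003,-0.015,0],[0,0,0],-1]
  ]
}}

```text
time_s: 54.5
tcp_pos: [0.5425, 0.0427, 0.151]
tcp_rot: [0.631, 0.776, 0.001, -0.001]
force: [-2.8, 17.3, 2.9]
grip_width: -0.002
finger_force: 9.0
```

Request:
{"api": "jog_arm", "payload": {
  "deltas": [
    [[0.002,-0.01,0],[0,0,0],-1],
    [[0.003,-0.015,0],[0,0,0],-1],
    [[0.003,-0.015,0],[0,0,0],-1]
  ]
}}

```text
time_s: 54.75
tcp_pos: [0.5426, 0.0417, 0.151]
tcp_rot: [0.631, 0.776, 0.001, -0.002]
force: [-5.9, 39.1, 7.0]
grip_width: -0.001
finger_force: 20.0
```

Request:
{"api": "jog_arm", "payload": {
  "deltas": [
    [[0,0.05,0],[0,0,0],-1],
    [[-0.01,0.12,0],[0,0,0],-1],
    [[-0.01,0.12,0.15],[0,0,0],-1],
    [[-0.01,0.12,0.35],[0,0,0],-1],
    [[-0.01,0.12,0.5],[0,0,0],-1],
    [[0.05,0,0.5],[0,0,0],-1],
    [[0.1,-0.18,0.5],[0,0,0],-1],
    [[0.15,-0.36,0.5],[0,0,0],-1],
    [[0.2,-0.54,0.5],[0,0,0],-1],
    [[0.25,-0.72,0.5],[0,0,0],-1],
    [[0.28,-0.8,0.5],[0,0,0],-1],
    [[0.28,-0.8,0.5],[0,0,0],-1]
  ]
}}

```text
time_s: 55.75
tcp_pos: [0.6004, -0.1254, 0.2507]
tcp_rot: [0.632, 0.775, -0.0, 0.001]
force: [-0.8, 0.9, -0.5]
grip_width: 0.0
finger_force: 0.0
```

Request:
{"api": "jog_arm", "payload": {
  "deltas": [
    [[0,-0.2,0],[0,0,0],-1],
    [[0,-0.4,0],[0,0,0],-1],
    [[0,-0.53,0],[0,0,0],-1],
    [[0,-0.575,0],[0,0,0],-1],
    [[0,-0.575,-0.1],[0,0,0],-1],
    [[0,-0.575,-0.22],[0,0,0],-1],
    [[0,-0.575,-0.34],[0,0,0],-1],
    [[0,-0.575,-0.43],[0,0,0],-1],
    [[0,-0.575,-0.5],[0,0,0],-1],
    [[0,-0.575,-0.5],[0,0,0],-1],
    [[0,-0.575,-0.5],[0,0,0],-1]
  ]
}}

```text
time_s: 56.67
tcp_pos: [0.5991, -0.2357, 0.1506]
tcp_rot: [0.63, 0.776, -0.0, -0.001]
force: [0.7, 0.2, 0.7]
grip_width: 0.001
finger_force: 0.0
```

Request:
{"api": "jog_arm", "payload": {
  "deltas": [
    [[-0.004,0.02,0],[0,0,0],-1],
    [[-0.008,0.04,0],[0,0,0],-1],
    [[-0.012,0.06,0],[0,0,0],-1],
    [[-0.016,0.08,0],[0,0,0],-1],
    [[-0.018,0.09,0],[0,0,0],-1],
    [[-0.018,0.09,0],[0,0,0],-1]
  ]
}}

```text
time_s: 57.17
tcp_pos: [0.5958, -0.2182, 0.1513]
tcp_rot: [0.63, 0.776, 0.0, 0.0]
force: [0.1, 0.5, 0.3]
grip_width: -0.004
finger_force: 0.0
```

Request:
{"api": "jog_arm", "payload": {
  "deltas": [
    [[-0.002,0.01,0],[0,0,0],-1],
    [[-0.003,0.015,0],[0,0,0],-1],
    [[-0.003,0.015,0],[0,0,0],-1]
  ]
}}

```text
time_s: 57.42
tcp_pos: [0.5954, -0.2165, 0.1512]
tcp_rot: [0.63, 0.776, -0.0, 0.001]
force: [-1.3, -6.1, 1.0]
grip_width: 0.001
finger_force: 2.9
```

Request:
{"api": "jog_arm", "payload": {
  "deltas": [
    [[-0.001,0.005,0],[0,0,0],-1],
    [[-0.002,0.01,0],[0,0,0],-1],
    [[-0.002,0.01,0],[0,0,0],-1]
  ]
}}

```text
time_s: 57.67
tcp_pos: [0.5954, -0.2159, 0.1513]
tcp_rot: [0.63, 0.776, -0.001, 0.002]
force: [0.1, -17.2, -1.0]
grip_width: 0.001
finger_force: 8.1
```

At the stop. I'll back away and do a last check.

Request:
{"api": "jog_arm", "payload": {
  "deltas": [
    [[0,-0.05,0],[0,0,0],-1],
    [[0,-0.12,0],[0,0,0],-1],
    [[0,-0.12,0.15],[0,0,0],-1],
    [[0,-0.12,0.35],[0,0,0],-1],
    [[0,-0.12,0.55],[0,0,0],-1],
    [[-0.1,-0.12,0.75],[0,0,0],-1],
    [[-0.25,0,0.85],[0,0,0],-1],
    [[-0.25,0.2,0.9],[0,0,0],-1],
    [[-0.25,0.3,0.9],[0,0,0],-1],
    [[-0.25,0.3,0.9],[0,0,0],-1],
    [[-0.25,0.3,0.9],[0,0,0],-1],
    [[-0.25,0.3,0.9],[0,0,0],-1]
  ]
}}

```text
time_s: 58.67
tcp_pos: [0.5448, -0.1544, 0.3308]
tcp_rot: [0.631, 0.776, -0.0, -0.0]
force: [0.2, 0.2, 0.4]
grip_width: -0.003
finger_force: 0.0
```

```bash
python3 - <<'E'
from h import *
o=monitor.get_obs(); print(o["tcp_pos"].round(4),o["qvel"].round(3),o["time_s"])
im=vision.get_image("wrist"); cv2.imwrite("pics/w14.png",im)
def P(x,y,z,a=.2025,c=(.5744,-.0857)): return [c[0]+np.cos(a)*x-np.sin(a)*y,c[1]+np.sin(a)*x+np.cos(a)*y,z]
for c in("wrist","scene"):
    if c=="scene": im=vision.get_image(c); cv2.imwrite("pics/s14.png",im)
    h=cv2.cvtColor(im,cv2.COLOR_BGR2HSV)
    m=(((h[...,0]<5)|(h[...,0]>175))&(h[...,1]>190)&(h[...,2]>60)).astype(np.uint8)
    n,_,s,ct=cv2.connectedComponentsWithStats(m)
    print(c,[(s[i].tolist(),ct[i].round(0).tolist(),plane(ray(c,ct[i][::-1],o),.150)[:2].round(4).tolist()) for i in range(1,n) if s[i,4]>20])
    for q in(0,.3): print(q,[proj(c,P(.032-.038*np.cos(q),s*(.114+.038*np.sin(q)),.15),o).round(0).tolist() for s in(1,-1)])
cv2.imwrite("pics/end2.png",cv2.resize(cv2.imread("pics/s14.png")[150:310,190:350],(600,600),interpolation=2))
E
```

```text
[ 0.5448 -0.1544  0.3308] [-0.011  0.011 -0.002 -0.    -0.     0.003] 58.6667
wrist [([353, 6, 18, 20, 258], [361.0, 16.0], [0.5455, 0.0246]), ([349, 261, 15, 16, 182], [356.0, 268.0], [0.5907, -0.1981])]
0 [[361.0, 15.0], [357.0, 269.0]]
0.3 [[363.0, 4.0], [358.0, 280.0]]
scene []
0 [[307.0, 221.0], [224.0, 178.0]]
0.3 [[311.0, 224.0], [220.0, 176.0]]
```

View pics/end2.png

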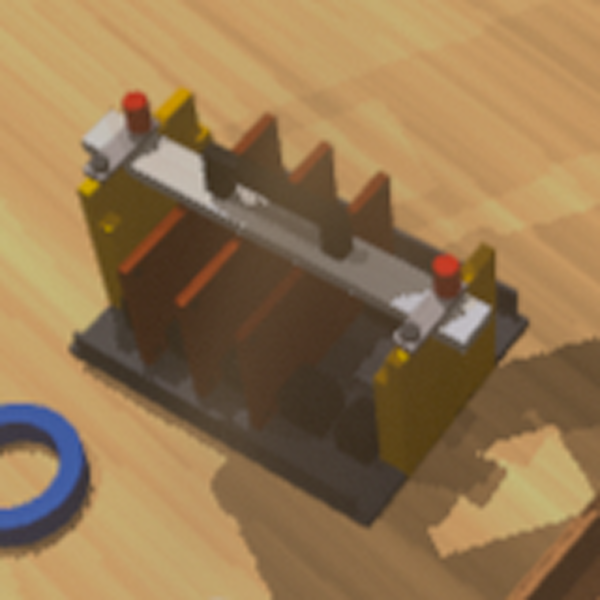

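The wrist view puts both knobs at the closed position. The crop shows three panels upright, the bar down in both notches, and the keepers over its ends.

```bash
python3 -c "
from rig import ctrl;print(ctrl.close_job())"
```

```text
the job is handed in; nothing more can be done
None
```

The job is handed in: all three brown panels stand in their own rack slots, the bar lies in both notches, and both keepers are fully closed over its ends; the hand-in did not report a verdict.

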